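# Load the braked turntable with plaster towers

## Task

Load the bench turntable with the plaster towers for coating: turn the wheel by its middle bar until the red arrow points at the yellow post, then pull the brake lever up three clicks so that it rests in the red notch. With the brake on, stand every tower upright, centred and square on a white square of its own, its doorway facing the way the arrow points. Then press the green button until the lever drops all the way back down, with the wheel and the towers staying as set, and leave everything else on the bench alone.

Things in the scene. Friction and masses are not known exactly. Their poses are not given: they have to be found in the camera images.
- tower1: white plaster tower, 0.18 kg: lower block 50 x 50 x 46 mm, on it a 30 x 30 mm block from 46 to 88 mm up (grip its flat sides), pointed roof to 105 mm. Origin: centre of the underside, z up, x towards its doorway: dark arch low on that face, red stripe on the ledge above it, seen from above. Starts upright on the dark mat, turned any way; some towers may be absent
- tower1_door (a point): foot of the doorway of tower1: the middle of its doorway face, 25 mm out from the tower's axis, 14 mm up
- tower2: another tower, like tower1; may be absent
- tower2_door (a point): foot of the doorway of tower2: the middle of its doorway face, 25 mm out from the tower's axis, 14 mm up
- tower3: another tower, like tower1; may be absent
- tower3_door (a point): foot of the doorway of tower3: the middle of its doorway face, 25 mm out from the tower's axis, 14 mm up
- tower4: another tower, like tower1; may be absent
- tower4_door (a point): foot of the doorway of tower4: the middle of its doorway face, 25 mm out from the tower's axis, 14 mm up
- pad0 (a point): centre of a white 70 x 70 mm square painted on the wheel (by the arrow head, left of it, looking along the arrow), on its top face 48 mm above the bench, 60 mm along and 60 mm across from the wheel's axis; turns with the wheel; its x axis is parallel to the red arrow and points the same way, z up
- pad1 (a point): centre of a white 70 x 70 mm square painted on the wheel (by the arrow head, right of it, looking along the arrow), on its top face 48 mm above the bench, 60 mm along and 60 mm across from the wheel's axis; turns with the wheel; its x axis is parallel to the red arrow and points the same way, z up
- pad2 (a point): centre of a white 70 x 70 mm square painted on the wheel (at the arrow's tail end, left, looking along the arrow), on its top face 48 mm above the bench, 60 mm along and 60 mm across from the wheel's axis; turns with the wheel; its x axis is parallel to the red arrow and points the same way, z up
- pad3 (a point): centre of a white 70 x 70 mm square painted on the wheel (at the arrow's tail end, right, looking along the arrow), on its top face 48 mm above the bench, 60 mm along and 60 mm across from the wheel's axis; turns with the wheel; its x axis is parallel to the red arrow and points the same way, z up
- wheel (a joint): turn of the dark round wheel (280 mm across, top face 48 mm above the bench) about its upright axis, rad: 0 when its red arrow points at the fixed yellow post (60 mm high, just beyond the wheel's edge), positive anticlockwise seen from above; it turns with a slight drag (0.18 N m) until the brake holds it
- wheel_bar (a point): grip point of the upright aluminium bar in the middle of the wheel, on its axis, 26 mm above the wheel's top face; the bar is 44 mm long along the arrow (x axis of this point), 14 mm thick and stands 40 mm above the wheel
- lever (a joint): angle of the black-gripped brake lever beside the wheel, rad: 0 fully down (0.15 rad above level), grows as its end is raised; a spring pulls it down (3 N at the grip), a ratchet catches it at 0.30, 0.60, 0.90 and 1.20 (four ticks beside it, the third red): raise it 0.08 past the notch and let it sink back; stop at 1.31. Only the button lets it down
- lever_grip (a point): point on the axis of the lever's round black grip (22 mm thick, from 80 to 142 mm from the hinge), 112 mm from the hinge; x axis, after leaning by the 0.15 rad rest slope and the lever's angle, runs along the grip back to the hinge; y along the hinge
- lever_hinge (a point): centre of the lever's hinge, 78 mm above the bench; the hinge is level, along the y axis of this point; at rest the lever points to the -x side of the turntable (away from the post's side)
- release_top (a point): centre of the top of the green button, 24 mm across, 88 mm above the bench on top of the blue housing, 48 mm behind the lever's hinge; pressed straight down by 10 mm it is fully in (about 4 N); while it is in the ratchet is free and the lever falls back in about a second
- paint_jar: bystander: white jar with a red cap, 60 mm across, 75 mm high; origin under its centre; leave it alone
- glass_bottle: bystander: clear glass bottle, 64 mm across, 170 mm high; origin under its centre; leave it alone
- mug: bystander: white mug, 76 mm across, 85 mm high; origin under its centre; leave it alone
- tape: bystander: roll of yellow tape lying flat, 96 mm across, 24 mm high; origin under its centre; leave it alone
- glue_bottle: bystander: white glue bottle with a blue cap, 52 mm across, 130 mm high; origin under its centre; leave it alone
- spatula: bystander: spatula lying flat; origin under its centre; leave it alone
There are look-alikes about, which are no part of the job. What is shaped like the tower4 but orange is not meant.

How it is judged:
On the way, in this order (a step that is already met when the one before it is completed fails the run):
1. the wheel's red arrow points at the yellow post (within 5 degrees) (value of joint wheel between -0.09 and 0.09 rad and velocity of joint wheel between -0.1 and 0.1 rad/s), for 0.3 s.
2. the brake lever rests in the third, red notch, the arrow still at the post (value of joint wheel between -0.09 and 0.09 rad and value of joint lever between 0.82 and 0.98 rad and velocity of joint lever between -0.08 and 0.08 rad/s), for 0.5 s.
3. with the lever in the red notch, every tower stands on a white square of its own, doorway facing the arrow's way (value of joint wheel between -0.09 and 0.09 rad and value of joint lever between 0.82 and 0.98 rad and z of tower1 in the frame of pad0 between -0.005 and 0.005 m and angle between each of tower1, tower2, tower3, tower4's own z axis and vertical below 0.08 rad and angle between the x axis of each of tower1, tower2, tower3, tower4 and the x axis of pad0, either way round below 0.16 rad and linear speed of each of tower1, tower2, tower3, tower4 below 0.03 m/s and ((horizontal distance between tower1 and pad0 below 0.012 m and x of tower1_door in the frame of pad0 above 0.011 m) or (horizontal distance between tower1 and pad1 below 0.012 m and x of tower1_door in the frame of pad1 above 0.011 m) or (horizontal distance between tower1 and pad2 below 0.012 m and x of tower1_door in the frame of pad2 above 0.011 m) or (horizontal distance between tower1 and pad3 below 0.012 m and x of tower1_door in the frame of pad3 above 0.011 m)) and z of tower2 in the frame of pad0 between -0.005 and 0.005 m and ((horizontal distance between tower2 and pad0 below 0.012 m and x of tower2_door in the frame of pad0 above 0.011 m) or (horizontal distance between tower2 and pad1 below 0.012 m and x of tower2_door in the frame of pad1 above 0.011 m) or (horizontal distance between tower2 and pad2 below 0.012 m and x of tower2_door in the frame of pad2 above 0.011 m) or (horizontal distance between tower2 and pad3 below 0.012 m and x of tower2_door in the frame of pad3 above 0.011 m)) and z of tower3 in the frame of pad0 between -0.005 and 0.005 m and ((horizontal distance between tower3 and pad0 below 0.012 m and x of tower3_door in the frame of pad0 above 0.011 m) or (horizontal distance between tower3 and pad1 below 0.012 m and x of tower3_door in the frame of pad1 above 0.011 m) or (horizontal distance between tower3 and pad2 below 0.012 m and x of tower3_door in the frame of pad2 above 0.011 m) or (horizontal distance between tower3 and pad3 below 0.012 m and x of tower3_door in the frame of pad3 above 0.011 m)) and z of tower4 in the frame of pad0 between -0.005 and 0.005 m and ((horizontal distance between tower4 and pad0 below 0.012 m and x of tower4_door in the frame of pad0 above 0.011 m) or (horizontal distance between tower4 and pad1 below 0.012 m and x of tower4_door in the frame of pad1 above 0.011 m) or (horizontal distance between tower4 and pad2 below 0.012 m and x of tower4_door in the frame of pad2 above 0.011 m) or (horizontal distance between tower4 and pad3 below 0.012 m and x of tower4_door in the frame of pad3 above 0.011 m))), for 0.3 s.
4. the release button has let the lever fall fully down (value of joint lever below 0.08 rad), for 0.2 s.
At the end, for the whole second after the job is handed in: the arrow points at the post within 5 degrees, the lever is fully down (under 0.08 rad), and every tower present stands still and upright on a white square, its centre within 12 mm of the square's, its doorway facing the arrow's way within 9 degrees (value of joint wheel between -0.09 and 0.09 rad and value of joint lever below 0.08 rad and z of tower1 in the frame of pad0 between -0.005 and 0.005 m and angle between each of tower1, tower2, tower3, tower4's own z axis and vertical below 0.08 rad and angle between the x axis of each of tower1, tower2, tower3, tower4 and the x axis of pad0, either way round below 0.16 rad and linear speed of each of tower1, tower2, tower3, tower4 below 0.03 m/s and ((horizontal distance between tower1 and pad0 below 0.012 m and x of tower1_door in the frame of pad0 above 0.011 m) or (horizontal distance between tower1 and pad1 below 0.012 m and x of tower1_door in the frame of pad1 above 0.011 m) or (horizontal distance between tower1 and pad2 below 0.012 m and x of tower1_door in the frame of pad2 above 0.011 m) or (horizontal distance between tower1 and pad3 below 0.012 m and x of tower1_door in the frame of pad3 above 0.011 m)) and z of tower2 in the frame of pad0 between -0.005 and 0.005 m and ((horizontal distance between tower2 and pad0 below 0.012 m and x of tower2_door in the frame of pad0 above 0.011 m) or (horizontal distance between tower2 and pad1 below 0.012 m and x of tower2_door in the frame of pad1 above 0.011 m) or (horizontal distance between tower2 and pad2 below 0.012 m and x of tower2_door in the frame of pad2 above 0.011 m) or (horizontal distance between tower2 and pad3 below 0.012 m and x of tower2_door in the frame of pad3 above 0.011 m)) and z of tower3 in the frame of pad0 between -0.005 and 0.005 m and ((horizontal distance between tower3 and pad0 below 0.012 m and x of tower3_door in the frame of pad0 above 0.011 m) or (horizontal distance between tower3 and pad1 below 0.012 m and x of tower3_door in the frame of pad1 above 0.011 m) or (horizontal distance between tower3 and pad2 below 0.012 m and x of tower3_door in the frame of pad2 above 0.011 m) or (horizontal distance between tower3 and pad3 below 0.012 m and x of tower3_door in the frame of pad3 above 0.011 m)) and z of tower4 in the frame of pad0 between -0.005 and 0.005 m and ((horizontal distance between tower4 and pad0 below 0.012 m and x of tower4_door in the frame of pad0 above 0.011 m) or (horizontal distance between tower4 and pad1 below 0.012 m and x of tower4_door in the frame of pad1 above 0.011 m) or (horizontal distance between tower4 and pad2 below 0.012 m and x of tower4_door in the frame of pad2 above 0.011 m) or (horizontal distance between tower4 and pad3 below 0.012 m and x of tower4_door in the frame of pad3 above 0.011 m))); the robot touches nothing.
It fails at once if a bystander is moved more than 5 cm (distance of any of paint_jar, glass_bottle, mug, tape, glue_bottle, spatula from where it was at the start of the episode above 0.05 m).
Of tower1, tower2, tower3, tower4 only 3 to 4 are there at a start; the rules pass over those that are not, and their reading is None.
At some moment in a run one of tower1, tower2, tower3, tower4 may be knocked a few centimetres aside while the robot is not near it.
It also fails if it takes over 192 s, if anything falls off the work surface, if the arm or the gripper's body presses on something with over 40 N, if the wrist force passes 120 N, or if a joint passes its speed limit or range.

## Robot

A 6-joint arm with a two-finger parallel gripper is mounted at the origin on the work surface. World frame = base frame: x ahead of the robot, y to its left, z up, the work surface at z = 0. Lengths are in m, angles in rad, forces in N, time in s.
With the tool pointing down it reaches from about 0.375 to 0.9 m from the base axis. Payload 3.1 kg.
Tool frame: the origin (TCP) lies between the finger pads; the fingertips stand 19 mm ahead of it and the grasp point (between the pads) is the TCP; z points along the fingers, y is the line along which they close (so a half turn about z gives the same grasp; the last joint's range is limited). The gripper opens to 87 mm and grips with 3 to 60 N. Pads are 19 mm wide; open, the fingers measure 117 mm over their backs; the gripper's body (75 mm by 190 mm) begins 51 mm behind the grasp point.
Start: joints at [0.986, 0.527, 1.433, -0, 1.181, -0.178], TCP at [0.247, 0.574, 0.242] pointing down, gripper open.
Joint ranges: [-3.08, 3.08], [-0.75, 2.2], [0.22, 2.44], [-1.43, 4.57], [0, 2.65], [-2.85, 2.85]. Speed limits (rad/s): [2.79, 2.79, 3.14, 3.14, 3.14, 3.14].

## Interface

Orientations are given as a unit quaternion [x, y, z, w].
In Python, from rig import telemetry, viewer, hand_in gives the robot as it stands. The module is installed in compiled form; this text tells all that it offers.
- The arm moves only by the shell command python3 -m creep 'ROWS' [FORCE]. ROWS is JSON, a list of rows, each an object with "translation": the shift along the tool's x, y, z in mm, a list of three; "roll": the turn about the tool's z in degrees; "gripper": the finger opening in mm, from 0 to 87. In form: [{"translation": [tx, ty, tz], "roll": roll, "gripper": gripper}, ...]. A call has 1 to 5 rows; each row is the pose to reach, as a shift and turn from the pose commanded when the call began, along the tool's axes at that moment; what a row does not reach only later rows make up. A row lasts 1/12 s, in which the tool goes at most 41.7 mm and 7.16 degrees, less where a joint would pass 70% of its speed; a pose out of reach is approached as far as the arm can. A call with a gripper value outside its range is refused whole. The fingers move at their own pace and stop on an object; FORCE is the grip in N (left out, the last holds). Time passes only in rows, so rows that repeat a pose let the fingers close. It gives the time, the measured TCP pose, the force, the opening and the grip force at its end, in the units of the state.
- telemetry.get_obs(): the state, without advancing time (a new reading comes with each control period).
- viewer.camera(name): name is "side" or "top"; returns the picture (400x640x3 uint8, blue, green, red); there is no depth.
- viewer.camera_info(name): a dict with "intrinsics" (3x3 intrinsics, pixels), "k1" (the pictures are not rectified: a ray, as slopes to the right and down, at radius r is drawn at 1 + k1 r^2 times it, then the intrinsics apply), "rvec" (rotation vector, rad) and "tvec" (3), from world to camera coordinates, as OpenCV has them. Camera axes: x right, y down, z forward; pixel columns grow to the right and rows downward; lengths in m; the calibration is good to about 2 mm. A picture is of the moment at which its call begins. camera_info takes no time and is no camera call.
- hand_in(): hands the job in; it is judged then, once.
Trained networks look in the newest picture that a camera, given by its name, has taken for a name from the list of things; names that differ only in an ending like _2 or _b are one class to them, and where a whole thing is asked for, a point or a joint stands for the part that bears it (a point fixed in the world has none). Each returns a list of dicts, best first, with "p" (0 to 1); they miss things now and then, are a little off and sometimes report something else, mostly with a low value. They report only what shows in the picture. A call takes as long as a camera call. They do not tell look-alikes from the thing itself.
- viewer.recognise(camera, thing): "bbox" ([left, top, width, height] in pixels, round what is visible of it).
The state is a dict: "time": time; "q": joint angles; "joint_velocities": joint speeds; "joint_torque": joint torques, N m; "position": TCP position; "tool_rot": TCP orientation; "ft_force": force on the tool from outside, world axes, zero at the start; "moment": the same for the moment, N m; "grip_width": finger opening in m; "grip_force": force on a finger pad.
Only numpy, scipy, OpenCV 4.12 (cv2) and the standard library are available. Lean on these libraries where they do the work, as an engineer would, in place of code of your own. Each camera call takes 0.05 s, during which the arm holds its last target. There are 200 camera calls.

## Working session

There is one attempt and no reset: what is moved stays moved. The work goes in short steps, Python scripts to look and compute and a shell command to move; the robot and the scene stay as the last step left them, time stands still between calls to the robot, and variables do not carry over. Pictures are saved under pics/ and viewed, at most 14 in all, crops included, and the job is handed in when it is done.

```bash
mkdir -p pics
cat > h.py <<'E'
import numpy as np, cv2
from rig import telemetry, viewer
from scipy.spatial.transform import Rotation as R
def cam(n):
    i=viewer.camera_info(n); K=np.array(i["intrinsics"],float); Rm=R.from_rotvec(np.ravel(i["rvec"])).as_matrix(); t=np.ravel(i["tvec"]).astype(float)
    return K,float(i["k1"]),Rm,t
def dist(k1): return np.array([k1,0,0,0,0.])
def proj(n,P):
    K,k,Rm,t=cam(n); P=np.atleast_2d(np.asarray(P,float))
    return cv2.projectPoints(P,cv2.Rodrigues(Rm)[0],t,K,dist(k))[0].reshape(-1,2)
def ray(n,uv):
    K,k,Rm,t=cam(n); s=cv2.undistortPoints(np.asarray(uv,float).reshape(-1,1,2),K,dist(k)).reshape(-1,2)
    d=np.c_[s,np.ones(len(s))]@Rm; return -Rm.T@t,d
def onz(n,uv,z):
    c,d=ray(n,uv); return c+d*((z-c[2])/d[:,2])[:,None]
def tri(ua,ub,a="top",b="side"):
    ca,da=ray(a,ua);cb,db=ray(b,ub);da=da[0]/np.linalg.norm(da[0]);db=db[0]/np.linalg.norm(db[0])
    s=np.linalg.lstsq(np.c_[da,-db],cb-ca,rcond=None)[0]
    p,q=ca+s[0]*da,cb+s[1]*db; return (p+q)/2,np.linalg.norm(p-q)
def shot(n,name,crop=None,f=1):
    im=viewer.camera(n).copy(); cv2.imwrite(f"raw_{n}.png",im)
    o=im
    if crop: x,y,w,h=crop;o=im[y:y+h,x:x+w]
    cv2.imwrite(f"pics/{name}.png",cv2.resize(o,None,fx=f,fy=f,interpolation=cv2.INTER_CUBIC)); return im
def S():
    o=telemetry.get_obs(); r=R.from_quat(o["tool_rot"]).as_matrix()
    print("t",round(o["time"],2),"p",np.round(o["position"],4),"F",np.round(o["ft_force"],1),"w",round(o["grip_width"],4),"gf",o["grip_force"],"q",np.round(o["q"],2));return o,r
def mv(target,yaw=None):
    """mm in tool axes to target; yaw = wanted world yaw (rad) of tool y (closing line)"""
    o,r=S(); d=r.T@(np.asarray(target)-o["position"])*1000
    ty=np.arctan2(r[1,1],r[0,1]); out=None
    if yaw is not None:
        e=(yaw-ty+np.pi/2)%np.pi-np.pi/2; out=round(float(np.degrees(e)*np.sign(r[2,2])),1)
    print("tool mm",np.round(d,1),"roll",out,"ty",round(np.degrees(ty),1))
E
python3 - <<'E'
from h import *
shot("top","top0",f=1.25); shot("side","side0",f=1.25)
o,r=S(); print(r.round(2))
for n in("top","side"):
    K,k,Rm,t=cam(n);print(n,K.round(1).tolist(),k,(-Rm.T@t).round(3),Rm.round(2).tolist())
    for th in ["tower1","wheel","wheel_bar","lever","release_top","paint_jar","glass_bottle","mug","tape","glue_bottle","spatula"]:
        print(th,[(np.round(x["bbox"]).tolist(),round(x["p"],2)) for x in viewer.recognise(n,th)][:6])
E
```

```text
t 0.1 p [0.2469 0.5735 0.2407] F [ 0.5 -0.  -0.6] w 0.0872 gf 0.0 q [ 0.99  0.53  1.43 -0.    1.18 -0.18]
[[-0.92  0.4  -0.  ]
 [ 0.4   0.92 -0.  ]
 [ 0.   -0.   -1.  ]]
top [[476.3, 0.0, 309.6], [0.0, 476.3, 198.9], [0.0, 0.0, 1.0]] -0.029327639841843132 [0.458 0.047 1.339] [[0.02, -1.0, -0.01], [-1.0, -0.02, -0.06], [0.06, 0.02, -1.0]]
tower1 [([423.0, 291.0, 29.0, 25.0], 0.95), ([462.0, 180.0, 22.0, 21.0], 0.91), ([453.0, 223.0, 27.0, 25.0], 0.88), ([409.0, 170.0, 24.0, 21.0], 0.8), ([226.0, 186.0, 14.0, 63.0], 0.73)]
wheel [([257.0, 146.0, 105.0, 100.0], 0.94)]
wheel_bar [([258.0, 142.0, 97.0, 102.0], 0.59)]
lever [([226.0, 187.0, 13.0, 62.0], 0.67)]
release_top [([224.0, 171.0, 8.0, 7.0], 0.62)]
paint_jar [([400.0, 114.0, 30.0, 25.0], 0.71), ([460.0, 178.0, 26.0, 19.0], 0.61)]
glass_bottle [([442.0, 121.0, 36.0, 30.0], 0.92)]
mug [([368.0, 257.0, 42.0, 28.0], 0.97)]
tape [([134.0, 159.0, 34.0, 35.0], 0.56), ([258.0, 144.0, 103.0, 104.0], 0.48), ([410.0, 171.0, 22.0, 19.0], 0.2)]
glue_bottle [([311.0, 93.0, 20.0, 27.0], 0.82), ([256.0, 141.0, 102.0, 105.0], 0.51), ([369.0, 257.0,
[... 326 characters left out ...]
, 250.0, 16.0, 31.0], 0.79), ([393.0, 291.0, 26.0, 34.0], 0.69), ([271.0, 305.0, 24.0, 24.0], 0.66)]
wheel [([377.0, 249.0, 17.0, 31.0], 0.23)]
wheel_bar [([292.0, 179.0, 82.0, 61.0], 0.81), ([219.0, 160.0, 46.0, 39.0], 0.46)]
lever [([276.0, 159.0, 39.0, 17.0], 0.54)]
release_top []
paint_jar [([418.0, 234.0, 21.0, 31.0], 0.67), ([294.0, 178.0, 79.0, 62.0], 0.18)]
glass_bottle [([428.0, 243.0, 20.0, 52.0], 0.68)]
mug [([287.0, 249.0, 27.0, 45.0], 0.88), ([292.0, 136.0, 26.0, 17.0], 0.7), ([274.0, 162.0, 39.0, 14.0], 0.22)]
tape [([294.0, 135.0, 22.0, 16.0], 0.7)]
glue_bottle [([388.0, 173.0, 20.0, 36.0], 0.78)]
spatula [([217.0, 161.0, 46.0, 38.0], 0.76), ([292.0, 180.0, 83.0, 58.0], 0.25)]
```

View pics/top0.png

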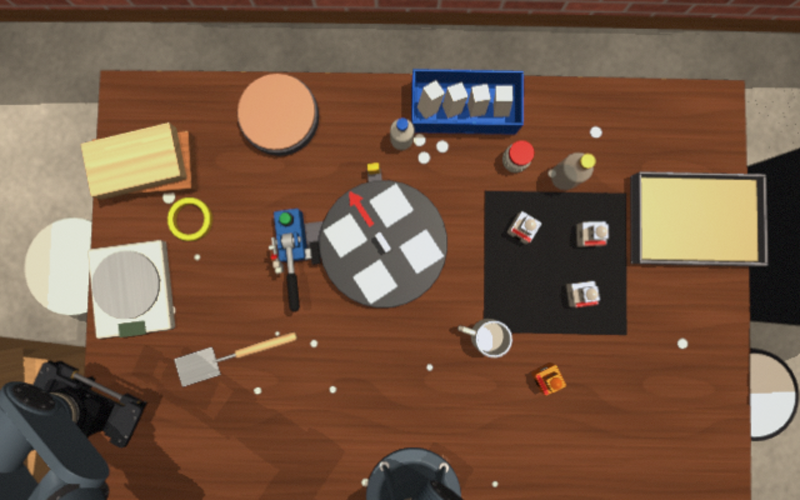

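View pics/side0.png

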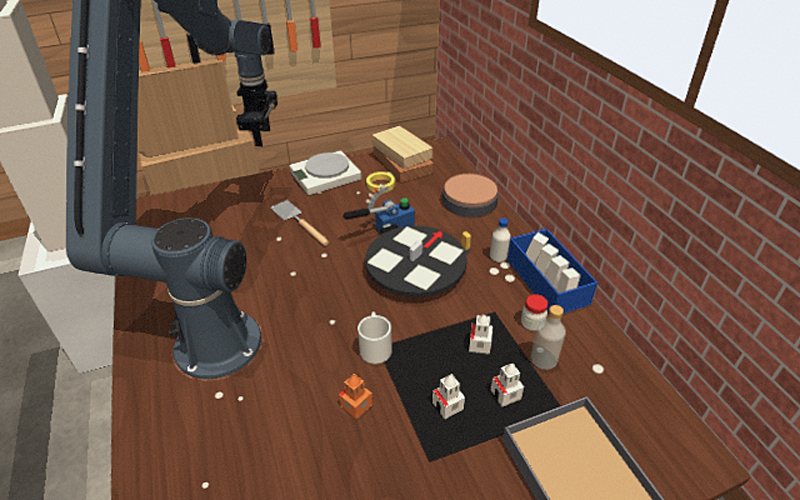

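Run:
```python
import cv2,numpy as np
t=cv2.imread("raw_top.png"); s=cv2.imread("raw_side.png")
a=cv2.resize(t[135:260,215:375],(800,600)[:2] if 0 else (768,600),interpolation=cv2.INTER_CUBIC); cv2.imwrite("pics/wheel0.png",a)
b=cv2.resize(t[160:330,395:495],None,fx=3.5,fy=3.5,interpolation=cv2.INTER_CUBIC)
c=cv2.resize(s[240:340,260:430],None,fx=2.6,fy=2.6,interpolation=cv2.INTER_CUBIC)
o=np.zeros((max(b.shape[0],c.shape[0]),b.shape[1]+c.shape[1],3),np.uint8);o[:b.shape[0],:b.shape[1]]=b;o[:c.shape[0],b.shape[1]:]=c
print(o.shape);cv2.imwrite("pics/tow0.png",o)
```

```text
(595, 792, 3)
```

The top view shows the wheel at about (382,243), with its arrow pointing up-left, and the post at (374,171). There are three white towers on the mat, at (523,227), (593,235) and (583,295). The orange look-alike is at (550,380), and the lever grip is at (293,292), below its hinge. The side view confirms the same layout.

View pics/wheel0.png

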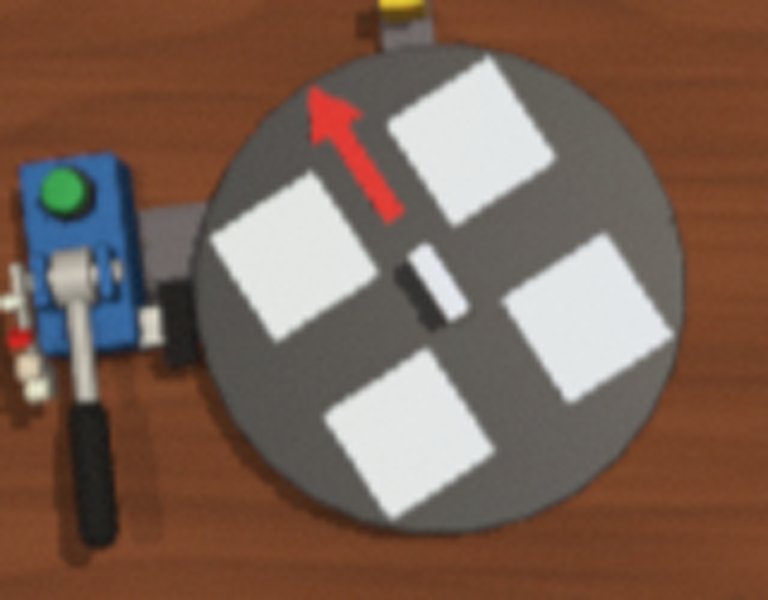

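View pics/tow0.png

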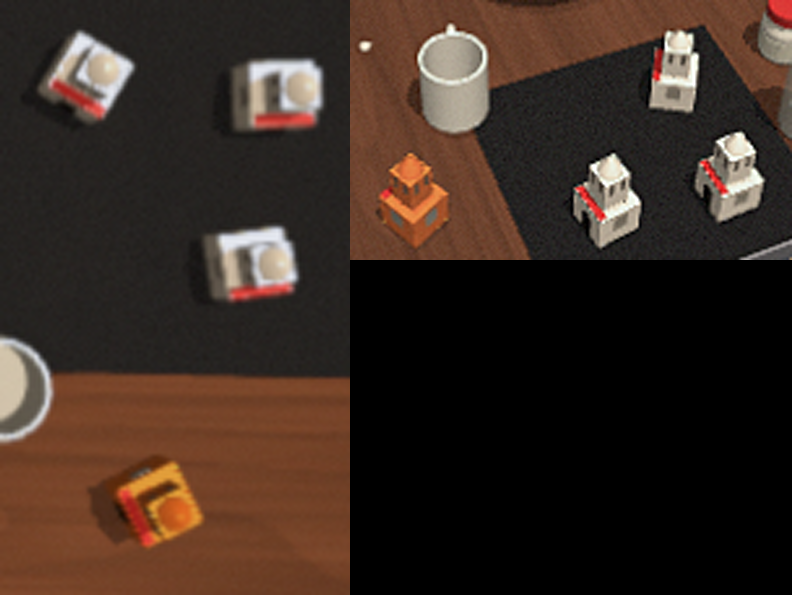

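The crops show the arrow tip at wheel-crop (315,90) and tail at (395,215), with the bar at (438,282). The post is at (402,5), the button at (65,190), and the grip runs from (88,405) to (98,540). The red doorway stripes sit on the lower side of all three towers, which is towards the robot.

```bash
cat > fit.py <<'E'
from h import *
from scipy.optimize import minimize
def hulls(x,y,yaw,z=0,h1=.046,h2=.088,h3=.105):
    def box(a,z0,z1): return [(sx*a,sy*a,zz) for sx in(-1,1) for sy in(-1,1) for zz in(z0,z1)]
    c,s=np.cos(yaw),np.sin(yaw); M=np.array([[c,-s,0],[s,c,0],[0,0,1]])
    return [np.array(b)@M.T+[x,y,z] for b in (box(.025,0,h1),box(.015,h1,h2)+[(0,0,h3)])]
def render(n,hs,roi,ss=6):
    x0,y0,w,h=roi; m=np.zeros((h*ss,w*ss),np.uint8)
    for P in hs:
        uv=(proj(n,P)-[x0,y0]+.5)*ss-.5
        cv2.fillPoly(m,[np.round(cv2.convexHull(uv.astype(np.float32))*16).astype(np.int32)],255,shift=4)
    return cv2.resize(m,(w,h),interpolation=cv2.INTER_AREA)/255.
def fitt(obs,p0,free_z=False):
    # obs: {cam:(mask,roi)}
    def cost(p):
        z=p[3] if free_z else 0
        return sum(np.abs(render(n,hulls(*p[:3],z),r)-m).sum()/m.sum() for n,(m,r) in obs.items())
    best=min((minimize(cost,np.r_[p0,y,[0]*free_z],method="Nelder-Mead",options=dict(initial_simplex=np.array([np.r_[p0,y,[0]*free_z]]+[np.r_[p0,y,[0]*free_z]+d for d in np.diag([.01,.01,.25]+[.008]*free_z)]),xatol=1e-4,fatol=1e-4)) for y in np.arange(0,np.pi/2,.39)),key=lambda r:r.fun)
    return best.x,best.fun
def towers(boxes,ims):
    for b in boxes:
        cs=[];roi=(b[0]-8,b[1]-8,b[2]+16,b[3]+16)
        def mask(n,roi):
            x0,y0,w,h=roi;c=ims[n][y0:y0+h,x0:x0+w].max(2)
            mm=(c>75).astype(np.uint8);k,l,st,ce=cv2.connectedComponentsWithStats(mm)
            cc=l[h//2-3:h//2+4,w//2-3:w//2+4];i=np.bincount(cc[cc>0]).argmax();return (l==i).astype(float)
        uvc=[b[0]+b[2]/2,b[1]+b[3]/2]; p0=onz("top",uvc,.05)[0][:2]
        sc=proj("side",[*p0,.05])[0].astype(int);sr=(sc[0]-26,sc[1]-28,52,56)
        obs={"top":(mask("top",roi),roi),"side":(mask("side",sr),sr)}
        x,f=fitt(obs,p0,True)
        im=ims["top"];x0,y0,w,h=roi;c=im[y0:y0+h,x0:x0+w].astype(int)
        red=(c[...,2]>130)&(c[...,2]-c[...,1]>60)
        v,u=np.nonzero(red); rp=onz("top",[u.mean()+x0,v.mean()+y0],.047)[0][:2]-x[:2]
        a=np.arctan2(rp[1],rp[0]); k=np.round((a-x[2])/(np.pi/2)); yaw=x[2]+k*np.pi/2
        print("tower",x[:2].round(4),"z",x[3].round(4),"yaw",np.degrees(yaw).round(1),"red",np.degrees(a).round(1),np.linalg.norm(rp).round(4),"cost",round(f,3))
E
cat > wh.py <<'E'
from fit import *
def wheelfit(im,side=None,verbose=1):
    roi=(245,130,130,125); x0,y0,w,h=roi
    c=im[y0:y0+h,x0:x0+w]; m=(c.min(2)>170).astype(float)
    red=(c[...,2].astype(int)-c[...,1]>70)&(c[...,2]>130); v,u=np.nonzero(red); rp=onz("top",[u.mean()+x0,v.mean()+y0],.048)[0][:2]
    def pads(p):
        cc,s=np.cos(p[2]),np.sin(p[2]);M=np.array([[cc,-s],[s,cc]])
        return [np.c_[(np.array([(a,b),(a,-b),(-a,-b),(-a,b)])*.035+[sx*.06,sy*.06])@M.T+p[:2],np.full(4,.048)] for sx in(-1,1) for sy in(-1,1) for a,b in[(1,1)]]
    ctr=onz("top",[215+438/4.8,135+288/4.8],.048)[0][:2]
    a=np.arctan2(*(rp-ctr)[::-1])
    f=lambda p:np.abs(render("top",pads(p),roi)-m).sum()/m.sum()
    s0=np.r_[ctr,a]
    r=minimize(f,s0,method="Nelder-Mead",options=dict(initial_simplex=np.array([s0]+[s0+d for d in np.diag([.005,.005,.1])]),xatol=1e-4,fatol=1e-4))
    print("wheel",r.x[:2].round(4),"arrow deg",np.degrees(r.x[2]).round(2),"redcheck",np.degrees(a).round(1),"cost",round(r.fun,3));return r.x
E
python3 - <<'E'
from wh import *
ims={n:cv2.imread(f"raw_{n}.png") for n in("top","side")}
w=wheelfit(ims["top"])
def blob(n,roi,f):
    x0,y0,ww,h=roi;c=ims[n][y0:y0+h,x0:x0+ww].astype(int);v,u=np.nonzero(f(c));return np.array([u.mean()+x0,v.mean()+y0]),len(u),(u.min()+x0,u.max()+x0,v.min()+y0,v.max()+y0)
yel=lambda c:(c[...,2]>140)&(c[...,1]>110)&(c[...,0]<90)
grn=lambda c:(c[...,1]-c[...,2]>40)&(c[...,1]-c[...,0]>30)
py,ps=blob("top",(285,125,30,20),yel),blob("side",(365,180,16,25),yel);print(py,ps,tri(py[0],ps[0]))
p=onz("top",py[0],.06)[0];print("post",p,"dir",np.degrees(np.arctan2(*(p[:2]-w[:2])[::-1])))
gy,gs=blob("top",(218,165,25,20),grn),blob("side",(312,153,22,20),grn);print(gy,gs,tri(gy[0],gs[0]),onz("top",gy[0],.088))
# lever grip dark pixels
blk=lambda c:c.max(2)<42
for n,roi in(("top",(225,212,25,45)),("side",(270,155,40,25))): print(n,blob(n,roi,blk))
towers([(423,291,29,25)] and [(405,168,30,30),(458,174,30,25),(452,222,30,27)],ims)
s=ims["side"][148:190,262:342];cv2.imwrite("pics/lev0.png",cv2.resize(s,None,fx=9,fy=9,interpolation=cv2.INTER_CUBIC))
E
```

```text
wheel [0.5529 0.0778] arrow deg 34.14 redcheck 33.4 cost 0.072
(array([298.3, 133.1]), 60, (np.int64(294), np.int64(303), np.int64(130), np.int64(136))) (array([373.52380952, 191.35714286]), 42, (np.int64(370), np.int64(376), np.int64(185), np.int64(198))) (array([0.72378852, 0.10371811, 0.03436221]), np.float64(5.542191991969446e-05))
post [0.71853852 0.10261111 0.06      ] dir 8.5151794755398
(array([227.85074627, 174.40298507]), 67, (np.int64(224), np.int64(232), np.int64(170), np.int64(179))) (array([323.16666667, 161.36666667]), 30, (np.int64(321), np.int64(326), np.int64(159), np.int64(164))) (array([0.60004743, 0.28752863, 0.07759431]), np.float64(0.0003593831280899366)) [[0.59870598 0.28560095 0.088     ]]
top (array([233.96078431, 233.66666667]), 204, (np.int64(230), np.int64(238), np.int64(220), np.int64(248)))
side (array([284.78350515, 170.84536082]), 97, (np.int64(275), np.int64(295), np.int64(167), np.int64(174)))
tower [ 0.5966 -0.2343] z -0.0003 yaw 149.8 red 150.4 0.0219 cost 0.798Traceback (most recent call last):
  File "<stdin>", line 14, in <module>
  File "fit.p
[... 1190 characters left out ...]
m(np.abs(render(n,hulls(*p[:3],z),r)-m).sum()/m.sum() for n,(m,r) in obs.items())
  File "fit.py", line 17, in <genexpr>
    return sum(np.abs(render(n,hulls(*p[:3],z),r)-m).sum()/m.sum() for n,(m,r) in obs.items())
                      ~~~~~~^^^^^^^^^^^^^^^^^^^^^
  File "fit.py", line 10, in render
    uv=(proj(n,P)-[x0,y0]+.5)*ss-.5
        ~~~~^^^^^
  File "h.py", line 9, in proj
    K,k,Rm,t=cam(n); P=np.atleast_2d(np.asarray(P,float))
             ~~~^^^
  File "h.py", line 5, in cam
    i=viewer.camera_info(n); K=np.array(i["intrinsics"],float); Rm=R.from_rotvec(np.ravel(i["rvec"])).as_matrix(); t=np.ravel(i["tvec"]).astype(float)
ValueError: time passes only in moves, steps and waits
```

```bash
sed -i 's/^def cam(n):/import functools\n@functools.lru_cache\ndef cam(n):/' h.py
sed -i 's/        x,f=fitt/        DBG.append((obs,roi,sr))\n        x,f=fitt/; s/^def towers/DBG=[]\ndef towers/' fit.py
python3 - <<'E'
from wh import *
import fit
ims={n:cv2.imread(f"raw_{n}.png") for n in("top","side")}
gt,gs=ray,0
for uvt,uvs in (((233.96,233.67),(284.8,170.8)),):
    print(tri(uvt,uvs))
print("grip top ends",onz("top",[[233.2,219.5],[235.5,249]],.085))
towers([(405,168,30,30),(458,174,30,25),(452,222,30,27)],ims)
row=[]
for o,roi,sr in fit.DBG:
    for n in("top","side"):
        m,r=o[n];x,y,w,h=r
        a=ims[n][y:y+h,x:x+w];b=cv2.merge([(m*255).astype(np.uint8)]*3);row.append(cv2.resize(np.hstack([a,b]),(390,195)))
lev=cv2.resize(ims["side"][148:190,262:342],None,fx=4.8,fy=4.8,interpolation=cv2.INTER_CUBIC)
g=np.vstack([np.hstack(row[i:i+2]) for i in(0,2,4)]);cv2.imwrite("pics/dbg.png",g[:600]);cv2.imwrite("pics/lev0.png",lev)
E
```

```text
(array([0.442643  , 0.26348242, 0.09255613]), np.float64(0.0002751967351778902))
grip top ends [[0.47967581 0.26803312 0.085     ]
 [0.40230328 0.25951148 0.085     ]]
tower [ 0.5966 -0.2343] z -0.0003 yaw 149.8 red 150.4 0.0219 cost 0.798
tower [ 0.5851 -0.3834] z -0.0011 yaw -179.3 red -178.5 0.0204 cost 0.173
tower [ 0.4515 -0.3629] z -0.0006 yaw -172.2 red -178.7 0.0205 cost 0.193
```

View pics/dbg.png

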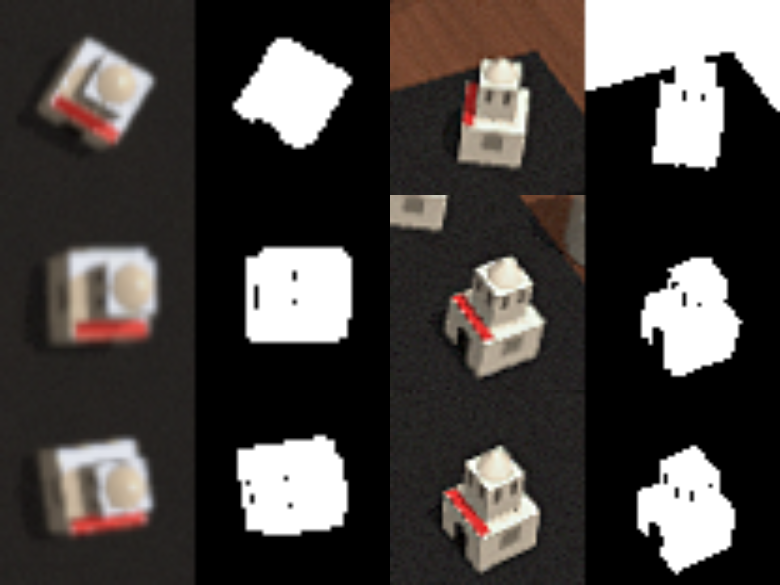

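Both masks are clean, and all three towers have been fitted: z is about 0 and the doors face roughly 150°, -179° and -172°. The wheel is at (0.553, 0.078) with its arrow at 34.1° and the post at 8.5°. Next I'll move to the bar.

Run:
```python
from h import *
mv([.553,.078,.2],np.radians(124.1))
```

```text
t 1.2 p [0.2472 0.574  0.2415] F [ 0.9 -1.4 -0.6] w 0.087 gf 0.0 q [ 0.99  0.53  1.43  0.    1.18 -0.18]
tool mm [-477.1 -334.5   41.5] roll -57.4 ty 66.7
```

```bash
python3 -m creep '[{"translation":[-34,-24,3],"roll":0,"gripper":87},{"translation":[-68,-48,6],"roll":0,"gripper":87},{"translation":[-102,-72,9],"roll":0,"gripper":87},{"translation":[-136,-96,12],"roll":0,"gripper":87},{"translation":[-170,-120,15],"roll":0,"gripper":87}]' 30
python3 -m creep '[{"translation":[-34,-24,3],"roll":0,"gripper":87},{"translation":[-68,-48,6],"roll":0,"gripper":87},{"translation":[-102,-72,9],"roll":0,"gripper":87},{"translation":[-136,-96,12],"roll":0,"gripper":87},{"translation":[-170,-120,15],"roll":0,"gripper":87}]' 30
python3 -m creep '[{"translation":[-34,-24,3],"roll":-7,"gripper":60},{"translation":[-68,-48,6],"roll":-14,"gripper":60},{"translation":[-102,-72,9],"roll":-21,"gripper":60},{"translation":[-137,-95,11],"roll":-28,"gripper":60},{"translation":[-137,-95,11],"roll":-35,"gripper":60}]' 30
python3 -m creep '[{"translation":[0,0,0],"roll":-7,"gripper":60},{"translation":[0,0,0],"roll":-14,"gripper":60},{"translation":[0,0,0],"roll":-21,"gripper":60},{"translation":[0,0,0],"roll":-22,"gripper":60},{"translation":[0,0,0],"roll":-22,"gripper":60}]' 30
python3 -c "
from h import *
mv([.553,.078,.074],np.radians(124.1))"
```

```text
time: 1.62
position: [0.3563, 0.3953, 0.2267]
tool_rot: [0.202, 0.979, 0.0, 0.0]
ft_force: [1.2, -0.5, 0.1]
grip_width: 0.087
grip_force: 0.0
time: 2.03
position: [0.4652, 0.2178, 0.2118]
tool_rot: [0.202, 0.979, 0.0, 0.0]
ft_force: [-0.1, -0.3, -1.1]
grip_width: 0.0872
grip_force: 0.0
time: 2.45
position: [0.5566, 0.073, 0.2007]
tool_rot: [-0.093, 0.996, -0.001, 0.002]
ft_force: [0.6, -0.4, -0.4]
grip_width: 0.0635
grip_force: 0.0
time: 2.87
position: [0.5526, 0.078, 0.2006]
tool_rot: [-0.279, 0.96, -0.0, 0.0]
ft_force: [-0.7, 1.2, 0.3]
grip_width: 0.0599
grip_force: 0.0
t 2.87 p [0.5526 0.078  0.2006] F [-0.7  1.2  0.3] w 0.0599 gf 0.0 q [-0.06  0.49  1.64  0.    1.01 -2.2 ]
tool mm [ -0.3  -0.3 126.6] roll -1.7 ty 122.4
```

```bash
python3 -m creep '[{"translation":[0,0,40],"roll":-1.7,"gripper":60},{"translation":[0,0,80],"roll":-1.7,"gripper":60},{"translation":[0,0,110],"roll":-1.7,"gripper":60},{"translation":[0,0,126],"roll":-1.7,"gripper":60},{"translation":[0,0,126],"roll":-1.7,"gripper":60}]' 30
python3 -m creep '[{"translation":[0,0,0],"roll":0,"gripper":5},{"translation":[0,0,0],"roll":0,"gripper":5},{"translation":[0,0,0],"roll":0,"gripper":5},{"translation":[0,0,0],"roll":0,"gripper":5},{"translation":[0,0,0],"roll":0,"gripper":5}]' 40
python3 -m creep '[{"translation":[0,0,0],"roll":0,"gripper":5},{"translation":[0,0,0],"roll":3,"gripper":5},{"translation":[0,0,0],"roll":6,"gripper":5},{"translation":[0,0,0],"roll":9,"gripper":5},{"translation":[0,0,0],"roll":12,"gripper":5}]' 40
python3 -m creep '[{"translation":[0,0,0],"roll":3,"gripper":5},{"translation":[0,0,0],"roll":6,"gripper":5},{"translation":[0,0,0],"roll":9,"gripper":5},{"translation":[0,0,0],"roll":12,"gripper":5},{"translation":[0,0,0],"roll":13.7,"gripper":5}]' 40
python3 -m creep '[{"translation":[0,0,0],"roll":0,"gripper":5},{"translation":[0,0,0],"roll":0,"gripper":5},{"translation":[0,0,0],"roll":0,"gripper":5},{"translation":[0,0,0],"roll":0,"gripper":5},{"translation":[0,0,0],"roll":0,"gripper":5}]' 40
python3 -m creep '[{"translation":[0,0,0],"roll":0,"gripper":30},{"translation":[0,0,0],"roll":0,"gripper":60},{"translation":[0,0,0],"roll":0,"gripper":60},{"translation":[0,0,-40],"roll":0,"gripper":60},{"translation":[0,0,-80],"roll":0,"gripper":60}]' 40
python3 -m creep '[{"translation":[0,0,-40],"roll":0,"gripper":60},{"translation":[0,35,-60],"roll":0,"gripper":60},{"translation":[0,70,-60],"roll":0,"gripper":60},{"translation":[0,105,-60],"roll":0,"gripper":60},{"translation":[0,140,-60],"roll":0,"gripper":60}]' 40
python3 -c "
from h import *
mv([.4415,.2626,.2],np.radians(98.3))"
```

```text
time: 3.28
position: [0.5497, 0.0784, 0.071]
tool_rot: [-0.293, 0.956, 0.001, -0.004]
ft_force: [-1.0, -0.7, 0.8]
grip_width: 0.0596
grip_force: 0.0
time: 3.7
position: [0.5533, 0.0781, 0.076]
tool_rot: [-0.294, 0.956, -0.0, 0.001]
ft_force: [0.1, -0.0, 0.2]
grip_width: 0.0346
grip_force: 0.0
time: 4.12
position: [0.5527, 0.0772, 0.0751]
tool_rot: [-0.192, 0.981, -0.001, 0.0]
ft_force: [-1.0, -3.1, 0.8]
grip_width: 0.0139
grip_force: 39.8
time: 4.53
position: [0.5528, 0.0769, 0.0751]
tool_rot: [-0.074, 0.997, -0.001, 0.0]
ft_force: [-0.0, -3.4, 0.4]
grip_width: 0.0139
grip_force: 39.8
time: 4.95
position: [0.5528, 0.0769, 0.0751]
tool_rot: [-0.075, 0.997, -0.001, 0.0]
ft_force: [0.5, -5.8, 0.7]
grip_width: 0.014
grip_force: 39.8
time: 5.37
position: [0.55, 0.0786, 0.1521]
tool_rot: [-0.075, 0.997, 0.001, -0.005]
ft_force: [1.3, 0.5, 0.5]
grip_width: 0.0394
grip_force: 0.0
time: 5.78
position: [0.5314, 0.2182, 0.2155]
tool_rot: [-0.074, 0.997, 0.0, 0.001]
ft_force: [0.3, 0.9, 0.3]
grip_width: 0.0595
grip_force: 0.0
t 5.78 p [0.5314 0.2182 0.2155] F [0.3 0.9 0.3] w 0.0595 gf 0.0 q [ 0.19  0.49  1.59  0.    1.06 -1.52]
tool mm [82.3 57.2 15.5] roll 0.2 ty 98.5
```

```bash
python3 -m creep '[{"translation":[30,20,5],"roll":0,"gripper":60},{"translation":[60,40,10],"roll":0,"gripper":60},{"translation":[82,57,15],"roll":0,"gripper":60},{"translation":[82,57,15],"roll":0,"gripper":60},{"translation":[82,57,15],"roll":0,"gripper":60}]' 15
python3 - <<'E'
from wh import *
ims={n:shot(n,n+"1",f=1.25) for n in("top","side")}
wheelfit(ims["top"])
mv([.4415,.2626,.0945],np.radians(98.3))
E
```

```text
time: 6.2
position: [0.4403, 0.2617, 0.1994]
tool_rot: [-0.076, 0.997, 0.0, -0.001]
ft_force: [0.3, 0.1, -0.1]
grip_width: 0.06
grip_force: 0.0
wheel [0.5531 0.0775] arrow deg 8.99 redcheck 9.0 cost 0.076
t 6.3 p [0.4433 0.261  0.2   ] F [-0.4  0.1  0.2] w 0.0605 gf 0.0 q [ 0.31  0.44  1.75 -0.    0.95 -1.41]
tool mm [  1.8   1.8 105.5] roll 0.3 ty 98.6
```

View pics/top1.png

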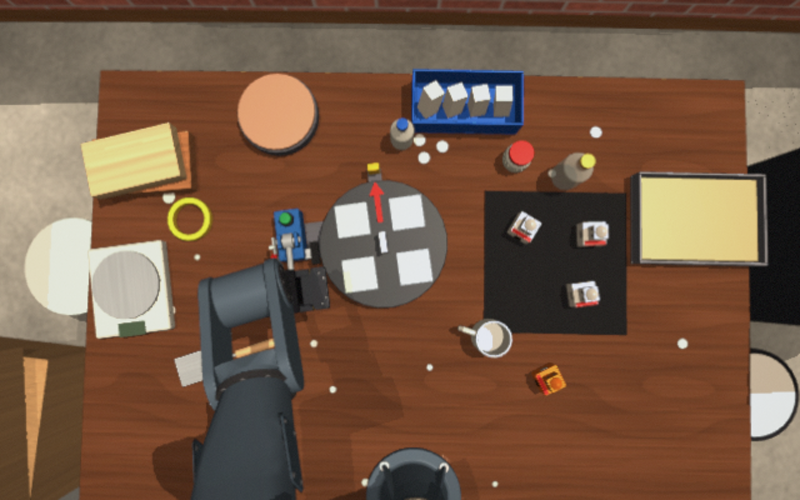

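The arrow at (377,200) now points at the post at (373,170), 9.0° against 8.5°. Next is gripping the lever.

```bash
python3 -m creep '[{"translation":[1,2,35],"roll":0.3,"gripper":60},{"translation":[2,2,70],"roll":0.3,"gripper":60},{"translation":[2,2,98],"roll":0.3,"gripper":60},{"translation":[2,2,106],"roll":0.3,"gripper":60},{"translation":[2,2,106],"roll":0.3,"gripper":60}]' 15
python3 -m creep '[{"translation":[0,0,0],"roll":0,"gripper":10},{"translation":[0,0,0],"roll":0,"gripper":10},{"translation":[0,0,0],"roll":0,"gripper":10},{"translation":[0,0,0],"roll":0,"gripper":10},{"translation":[0,0,0],"roll":0,"gripper":10}]' 15
python3 -m creep '[{"translation":[0,0,0],"roll":0,"gripper":10},{"translation":[0,0,0],"roll":0,"gripper":10},{"translation":[0,0,0],"roll":0,"gripper":10}]' 15
python3 -m creep '[{"translation":[-1,0,-7],"roll":0,"gripper":10},{"translation":[-3,0,-14],"roll":0,"gripper":10},{"translation":[-5.5,0,-21.7],"roll":0,"gripper":10},{"translation":[-10,0,-32],"roll":0,"gripper":10},{"translation":[-15.3,0,-41.8],"roll":0,"gripper":10}]' 15
```

```text
time: 6.72
position: [0.44, 0.2615, 0.0917]
tool_rot: [-0.071, 0.997, -0.0, -0.002]
ft_force: [-0.6, -0.2, -0.0]
grip_width: 0.0598
grip_force: 0.0
time: 7.13
position: [0.4405, 0.2627, 0.0947]
tool_rot: [-0.072, 0.997, 0.0, 0.001]
ft_force: [-0.1, 0.0, -0.5]
grip_width: 0.0345
grip_force: 0.0
time: 7.38
position: [0.4401, 0.262, 0.0941]
tool_rot: [-0.072, 0.997, -0.0, 0.0]
ft_force: [0.6, -3.4, 3.9]
grip_width: 0.0216
grip_force: 15.0
time: 7.8
position: [0.454, 0.2641, 0.1357]
tool_rot: [-0.072, 0.997, -0.0, -0.002]
ft_force: [0.9, -2.7, -5.7]
grip_width: 0.0215
grip_force: 15.0
```

```bash
python3 -m creep '[{"translation":[-6.5,0,-9.2],"roll":0,"gripper":10},{"translation":[-13.5,0,-17.8],"roll":0,"gripper":10},{"translation":[-22,0,-25.7],"roll":0,"gripper":10},{"translation":[-30.3,0,-32.6],"roll":0,"gripper":10},{"translation":[-39.7,0,-38.6],"roll":0,"gripper":10}]' 15
python3 -m creep '[{"translation":[-6,0,-3.2],"roll":0,"gripper":10},{"translation":[-12,0,-6],"roll":0,"gripper":10},{"translation":[-12,0,-6],"roll":0,"gripper":10},{"translation":[-12,0,-6],"roll":0,"gripper":10},{"translation":[-12,0,-6],"roll":0,"gripper":10}]' 15
python3 -m creep '[{"translation":[3,0,1.5],"roll":0,"gripper":10},{"translation":[6,0,3],"roll":0,"gripper":10},{"translation":[9,0,4.5],"roll":0,"gripper":10},{"translation":[11,0,5.5],"roll":0,"gripper":10},{"translation":[11,0,5.5],"roll":0,"gripper":10}]' 15
python3 - <<'E'
from h import *
shot("side","side2",(240,110,140,110),5);S()
E
```

```text
time: 8.22
position: [0.4905, 0.2697, 0.1738]
tool_rot: [-0.072, 0.997, -0.001, -0.005]
ft_force: [-4.0, -2.3, -1.0]
grip_width: 0.0217
grip_force: 15.0
time: 8.63
position: [0.5039, 0.2717, 0.1805]
tool_rot: [-0.072, 0.997, -0.0, -0.003]
ft_force: [-4.8, -2.8, 2.5]
grip_width: 0.0217
grip_force: 15.0
time: 9.05
position: [0.4959, 0.2705, 0.1759]
tool_rot: [-0.072, 0.997, 0.0, 0.001]
ft_force: [-1.5, -2.9, 6.4]
grip_width: 0.0217
grip_force: 15.0
t 9.1 p [0.4959 0.2705 0.1759] F [-2.  -2.6  6.7] w 0.0216 gf 14.997205757135816 q [ 0.3   0.53  1.65 -0.    0.96 -1.41]
```

View pics/side2.png

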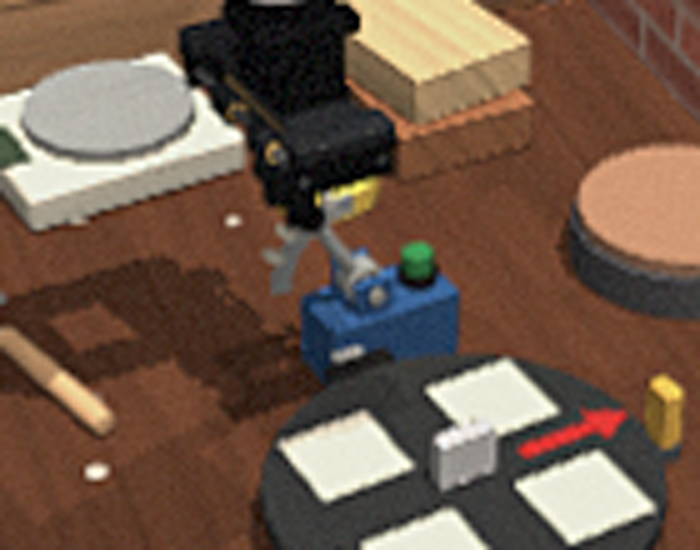

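The elevation fits a lever angle of about 0.90, and the tool now feels an upward push, which suggests the ratchet is holding. I'll release and check.

```bash
python3 -m creep '[{"translation":[0,0,0],"roll":0,"gripper":40},{"translation":[0,0,0],"roll":0,"gripper":60},{"translation":[0,0,0],"roll":0,"gripper":60},{"translation":[0,0,0],"roll":0,"gripper":60},{"translation":[0,0,-20],"roll":0,"gripper":60}]' 15
python3 -m creep '[{"translation":[0,0,-40],"roll":0,"gripper":60},{"translation":[0,0,-80],"roll":0,"gripper":60},{"translation":[35,0,-80],"roll":0,"gripper":60},{"translation":[70,0,-80],"roll":0,"gripper":60},{"translation":[100,0,-80],"roll":0,"gripper":60}]' 15
python3 - <<'E'
from wh import *
a=shot("side","side3",(240,110,140,110),5);t=shot("top","top3",f=1.25);wheelfit(t);S()
E
```

```text
time: 9.52
position: [0.493, 0.2699, 0.1913]
tool_rot: [-0.072, 0.997, -0.001, -0.004]
ft_force: [-0.1, 0.6, -0.4]
grip_width: 0.0466
grip_force: 0.0
time: 9.93
position: [0.3949, 0.256, 0.275]
tool_rot: [-0.072, 0.997, 0.0, 0.0]
ft_force: [-0.3, 0.4, -0.6]
grip_width: 0.0599
grip_force: 0.0
wheel [0.5531 0.0774] arrow deg 9.16 redcheck 9.0 cost 0.076
t 10.03 p [0.3904 0.2552 0.274 ] F [ 0.2 -0.   0.3] w 0.0597 gf 0.0 q [ 0.34  0.27  1.77  0.    1.1  -1.38]
```

View pics/side3.png

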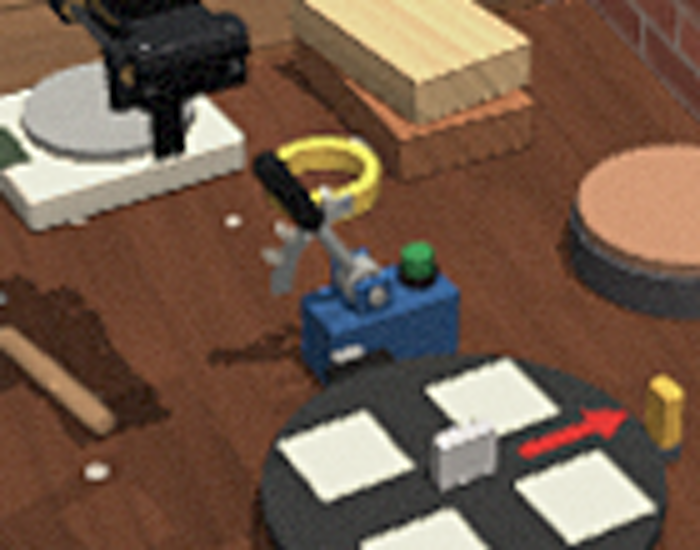

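The lever stays up, with its grip tip at crop (265,165) and the hinge at (375,290). I'll check which notch it is in by projecting the model, and plan the first tower.

```bash
cat >> h.py <<'E'
U=np.array([np.cos(np.radians(8.4)),np.sin(np.radians(8.4)),0]);H=np.array([.551,.2786,.078])
E
python3 - <<'E'
from h import *
for th in(.6,.9,1.2):
    e=.15+th; P=[H+(-U*np.cos(e)+[0,0,np.sin(e)])*s for s in(.08,.142)]; print(th,((proj("side",P)-[240,110])*5).round(),(proj("top",P)*1.25).round())
mv([.5966,-.2343,.25],np.radians(149.8-90))
E
```

```text
0.6 [[285. 239.]
 [224. 207.]] [[287. 267.]
 [285. 290.]]
0.9 [[307. 214.]
 [265. 162.]] [[284. 258.]
 [281. 272.]]
1.2 [[335. 195.]
 [315. 128.]] [[282. 247.]
 [277. 251.]]
t 10.03 p [0.3904 0.2552 0.274 ] F [ 0.2 -0.   0.3] w 0.0597 gf 0.0 q [ 0.34  0.27  1.77  0.    1.1  -1.38]
tool mm [-133.3 -514.2   23.4] roll 38.5 ty 98.3
```

View pics/top3.png

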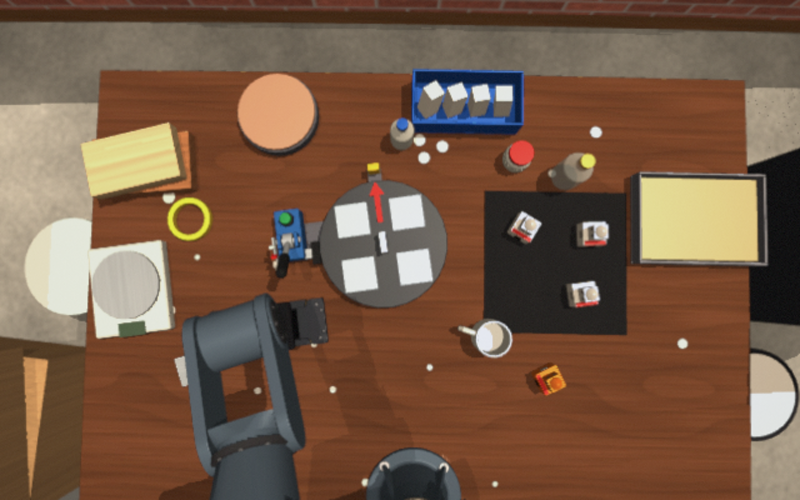

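The lever is at 0.90, since the projection for 0.9 matches the picture, and the wheel is set. Next I'll go to tower A while rolling, then re-measure.

```bash
python3 -m creep '[{"translation":[-9,-35,1],"roll":0,"gripper":60},{"translation":[-18,-70,3],"roll":0,"gripper":60},{"translation":[-27,-105,5],"roll":0,"gripper":60},{"translation":[-36,-140,6],"roll":0,"gripper":60},{"translation":[-45,-175,8],"roll":0,"gripper":60}]' 30 | grep pos
python3 -m creep '[{"translation":[-9,-35,1],"roll":0,"gripper":60},{"translation":[-18,-70,3],"roll":0,"gripper":60},{"translation":[-27,-105,5],"roll":0,"gripper":60},{"translation":[-36,-140,6],"roll":0,"gripper":60},{"translation":[-45,-175,8],"roll":0,"gripper":60}]' 30 | grep pos
python3 - <<'E'
from wh import *
ims={n:viewer.camera(n) for n in("top","side")}
w=wheelfit(ims["top"])
towers([(405,168,30,30),(458,174,30,25),(452,222,30,27)],ims)
c,s=np.cos(w[2]),np.sin(w[2])
for a,b in((1,1),(1,-1),(-1,1),(-1,-1)): print("pad",a,b,(w[:2]+.06*np.array([a*c-b*s,a*s+b*c])).round(4))
# bottle: cap top pixel in top view / side view
print("bottle cap",onz("top",[470,128.5],.17),"base side",onz("side",[438,293],0))
mv([.5966,-.2343,.07],np.radians(59.8))
E
```

```text
position: [0.4675, 0.0879, 0.2666]
position: [0.537, -0.0796, 0.2584]
wheel [0.5534 0.0778] arrow deg 9.25 redcheck 9.0 cost 0.659
tower [ 0.6073 -0.2135] z -0.0275 yaw nan red nan nan cost 1.26
tower [ 0.5851 -0.3833] z -0.001 yaw -179.3 red -178.7 0.0205 cost 0.168
tower [ 0.4514 -0.363 ] z -0.0002 yaw -170.8 red -178.5 0.0204 cost 0.184
pad 1 1 [0.6029 0.1467]
pad 1 -1 [0.6222 0.0282]
pad -1 1 [0.4845 0.1274]
pad -1 -1 [0.5038 0.0089]
bottle cap [[ 0.71626889 -0.32792881  0.17      ]] base side [[ 0.71254061 -0.35343662  0.        ]]
t 10.97 p [ 0.5393 -0.0831  0.2582] F [-0.2  0.6 -0.6] w 0.0599 gf 0.0 q [-0.36  0.4   1.62 -0.    1.12 -2.07]
tool mm [ -35.1 -157.   188.9] roll 38.1 ty 97.9fit.py:35: RuntimeWarning: Mean of empty slice.
  v,u=np.nonzero(red); rp=onz("top",[u.mean()+x0,v.mean()+y0],.047)[0][:2]-x[:2]
  ret = ret.dtype.type(ret / rcount)
```

```bash
python3 -m creep '[{"translation":[-9,-39,0],"roll":7,"gripper":60},{"translation":[-18,-78,0],"roll":14,"gripper":60},{"translation":[-27,-117,0],"roll":21,"gripper":60},{"translation":[-35,-157,0],"roll":28,"gripper":60},{"translation":[-35,-157,0],"roll":35,"gripper":60}]' 30 | grep pos
python3 -m creep '[{"translation":[0,0,0],"roll":3,"gripper":60},{"translation":[0,0,35],"roll":3,"gripper":60},{"translation":[0,0,70],"roll":3,"gripper":60},{"translation":[0,0,105],"roll":3,"gripper":60},{"translation":[0,0,105],"roll":3,"gripper":60}]' 30 | grep pos
python3 -c "
from h import *
mv([.5966,-.2343,.07],np.radians(59.8))"
```

```text
position: [0.5961, -0.2355, 0.2582]
position: [0.5886, -0.2247, 0.1461]
t 11.8 p [ 0.5886 -0.2247  0.1461] F [-1.1  0.3 -1.1] w 0.0599 gf 0.0 q [-0.54  0.65  1.49  0.    1.01 -1.59]
tool mm [-12.9  -4.4  75.9] roll 0.4 ty 60.2
```

```bash
python3 -m creep '[{"translation":[0,0,0],"roll":0,"gripper":60},{"translation":[0,0,0],"roll":0,"gripper":60},{"translation":[0,0,0],"roll":0,"gripper":60}]' 30 | grep pos
python3 -c "
from h import *
mv([.5966,-.2343,.07],np.radians(59.8))"
```

```text
position: [0.5945, -0.2285, 0.1561]
t 12.05 p [ 0.5945 -0.2285  0.1561] F [ 0.6 -0.  -0.7] w 0.0602 gf 0.0 q [-0.54  0.64  1.48  0.    1.01 -1.59]
tool mm [-4.2 -4.  86.1] roll 0.5 ty 60.3
```

```bash
python3 -m creep '[{"translation":[-4,-4,0],"roll":0,"gripper":60},{"translation":[-4,-4,15],"roll":0,"gripper":60},{"translation":[-4,-4,25],"roll":0,"gripper":60},{"translation":[-4,-4,25],"roll":0,"gripper":60},{"translation":[-4,-4,25],"roll":0,"gripper":60}]' 30 | grep pos
python3 -c "
from h import *
mv([.5966,-.2343,.07],np.radians(59.8))"
```

```text
position: [0.5939, -0.2332, 0.1285]
t 12.47 p [ 0.5939 -0.2332  0.1285] F [ 0.1 -0.2 -0.2] w 0.0601 gf 0.0 q [-0.55  0.68  1.49  0.    0.97 -1.6 ]
tool mm [-2.9  0.3 58.5] roll 0.4 ty 60.2
```

```bash
python3 -m creep '[{"translation":[-2,0,20],"roll":0,"gripper":60},{"translation":[-2,0,40],"roll":0,"gripper":60},{"translation":[-2,0,58],"roll":0,"gripper":60},{"translation":[-2,0,58],"roll":0,"gripper":60},{"translation":[-2,0,58],"roll":0,"gripper":60}]' 30 | grep pos
python3 -m creep '[{"translation":[0,0,0],"roll":0,"gripper":60},{"translation":[0,0,0],"roll":0,"gripper":60}]' 30 | grep pos
python3 -c "
from h import *
mv([.5966,-.2343,.07],np.radians(59.8))"
```

```text
position: [0.5957, -0.2341, 0.0703]
position: [0.597, -0.2348, 0.0722]
t 13.05 p [ 0.597  -0.2348  0.0722] F [ 0.  -0.7  0.5] w 0.0601 gf 0.0 q [-0.55  0.76  1.51 -0.    0.86 -1.6 ]
tool mm [0.6 0.2 2.2] roll 0.4 ty 60.2
```

```bash
python3 -m creep '[{"translation":[0,0,2],"roll":0,"gripper":10},{"translation":[0,0,2],"roll":0,"gripper":10},{"translation":[0,0,2],"roll":0,"gripper":10},{"translation":[0,0,2],"roll":0,"gripper":10},{"translation":[0,0,2],"roll":0,"gripper":10}]' 25 | tail -2
python3 -m creep '[{"translation":[0,0,0],"roll":0,"gripper":10},{"translation":[0,0,0],"roll":0,"gripper":10},{"translation":[0,0,0],"roll":0,"gripper":10}]' 25 
python3 -m creep '[{"translation":[0,0,-15],"roll":0,"gripper":10},{"translation":[0,0,-50],"roll":0,"gripper":10},{"translation":[0,0,-90],"roll":0,"gripper":10},{"translation":[0,0,-130],"roll":0,"gripper":10},{"translation":[0,0,-180],"roll":0,"gripper":10}]' 25
python3 -m creep '[{"translation":[0,0,-10],"roll":0,"gripper":10},{"translation":[0,0,-10],"roll":0,"gripper":10}]' 25
python3 -c "
from h import *
mv([.6222,.0282,.25],np.radians(9.1-90))"
```

```text
grip_width: 0.0344
grip_force: 0.0
time: 13.72
position: [0.5959, -0.2343, 0.0685]
tool_rot: [0.257, 0.966, -0.0, 0.0]
ft_force: [-0.7, -0.5, 0.6]
grip_width: 0.0298
grip_force: 24.9
time: 14.13
position: [0.595, -0.2336, 0.2406]
tool_rot: [0.257, 0.966, 0.001, -0.001]
ft_force: [0.5, 0.9, -2.8]
grip_width: 0.0299
grip_force: 24.9
time: 14.3
position: [0.5979, -0.2353, 0.2546]
tool_rot: [0.257, 0.966, -0.001, 0.004]
ft_force: [0.1, 0.6, -1.0]
grip_width: 0.03
grip_force: 24.9
t 14.3 p [ 0.5979 -0.2353  0.2546] F [ 0.1  0.6 -1. ] w 0.03 gf 24.938395361532457 q [-0.55  0.53  1.38  0.    1.22 -1.6 ]
tool mm [109.7 240.8   3.5] roll -38.9 ty 60.2
```

```bash
python3 -m creep '[{"translation":[16,34,0],"roll":0,"gripper":10},{"translation":[31,68,0],"roll":0,"gripper":10},{"translation":[47,103,0],"roll":0,"gripper":10},{"translation":[62,137,0],"roll":0,"gripper":10},{"translation":[78,172,0],"roll":0,"gripper":10}]' 25 | grep pos
python3 -m creep '[{"translation":[16,34,0],"roll":7,"gripper":10},{"translation":[32,69,0],"roll":14,"gripper":10},{"translation":[32,69,0],"roll":21,"gripper":10},{"translation":[32,69,0],"roll":28,"gripper":10},{"translation":[32,69,0],"roll":35,"gripper":10}]' 25 | grep pos
for i in 1 2 3; do python3 -m creep '[{"translation":[0,0,0],"roll":7,"gripper":10},{"translation":[0,0,0],"roll":14,"gripper":10},{"translation":[0,0,0],"roll":21,"gripper":10},{"translation":[0,0,0],"roll":28,"gripper":10},{"translation":[0,0,0],"roll":35,"gripper":10}]' 25 | grep pos; done
python3 -m creep '[{"translation":[0,0,0],"roll":1,"gripper":10},{"translation":[0,0,0],"roll":1,"gripper":10},{"translation":[0,0,0],"roll":1,"gripper":10}]' 25 
python3 -c "
from h import *
mv([.6222,.0282,.13],np.radians(9.1-90))"
```

```text
position: [0.6117, -0.0444, 0.2468]
position: [0.618, 0.0312, 0.2466]
position: [0.6181, 0.0299, 0.2466]
position: [0.6181, 0.0299, 0.2466]
position: [0.618, 0.0299, 0.2466]
time: 16.63
position: [0.6191, 0.0297, 0.2484]
tool_rot: [0.997, 0.082, -0.002, -0.0]
ft_force: [-0.0, -0.2, -3.2]
grip_width: 0.0298
grip_force: 24.9
t 16.63 p [0.6191 0.0297 0.2484] F [-0.  -0.2 -3.2] w 0.0298 gf 24.938524932222208 q [-0.13  0.51  1.44 -0.    1.19  1.27]
tool mm [  3.2   2.1 118.4] roll 0.3 ty -80.6
```

```bash
python3 -m creep '[{"translation":[3,2,35],"roll":0,"gripper":10},{"translation":[3,2,70],"roll":0,"gripper":10},{"translation":[3,2,100],"roll":0,"gripper":10},{"translation":[3,2,118],"roll":0,"gripper":10},{"translation":[3,2,118],"roll":0,"gripper":10}]' 25 | grep pos
python3 -m creep '[{"translation":[0,0,0],"roll":0,"gripper":10},{"translation":[0,0,0],"roll":0,"gripper":10},{"translation":[0,0,0],"roll":0,"gripper":10}]' 25 | grep pos
python3 -c "
from h import *
mv([.6222,.0282,.117],np.radians(9.1-90))"
```

```text
position: [0.6194, 0.0285, 0.1269]
position: [0.6249, 0.028, 0.1341]
t 17.3 p [0.6249 0.028  0.1341] F [-0.4 -0.9 -1.5] w 0.0302 gf 24.938707070541568 q [-0.13  0.66  1.53  0.    0.95  1.28]
tool mm [-2.7 -0.7 17.1] roll 0.2 ty -80.7
```

```bash
python3 -m creep '[{"translation":[0,0,4],"roll":0,"gripper":10},{"translation":[0,0,8],"roll":0,"gripper":10},{"translation":[0,0,10],"roll":0,"gripper":10},{"translation":[0,0,10],"roll":0,"gripper":10},{"translation":[0,0,10],"roll":0,"gripper":10}]' 25 | grep pos
python3 -m creep '[{"translation":[0,0,0],"roll":0,"gripper":10},{"translation":[0,0,0],"roll":0,"gripper":10},{"translation":[0,0,0],"roll":0,"gripper":10}]' 25 | grep pos
python3 -c "
from h import *
mv([.6222,.0282,.117],np.radians(9.1-90))"
```

```text
position: [0.6232, 0.0282, 0.1221]
position: [0.6234, 0.0281, 0.1222]
t 17.97 p [0.6234 0.0281 0.1222] F [-1.1 -0.1 -1.6] w 0.0298 gf 24.93883264629403 q [-0.13  0.67  1.53  0.    0.93  1.28]
tool mm [-1.2 -0.3  5.2] roll 0.1 ty -80.8
```

```bash
python3 -m creep '[{"translation":[-1,0,2],"roll":0,"gripper":10},{"translation":[-1,0,4],"roll":0,"gripper":10},{"translation":[-1,0,5],"roll":0,"gripper":10},{"translation":[-1,0,5],"roll":0,"gripper":10},{"translation":[-1,0,5],"roll":0,"gripper":10}]' 25 
python3 -m creep '[{"translation":[0,0,0],"roll":0,"gripper":10},{"translation":[0,0,0],"roll":0,"gripper":10},{"translation":[0,0,0],"roll":0,"gripper":10}]' 25 | grep -E "pos|ft"
```

```text
time: 18.38
position: [0.6222, 0.028, 0.117]
tool_rot: [0.997, 0.081, -0.0, -0.0]
ft_force: [0.2, 0.1, -2.5]
grip_width: 0.0298
grip_force: 24.9
position: [0.6224, 0.028, 0.1172]
ft_force: [-0.4, -0.1, -1.4]
```

```bash
python3 -m creep '[{"translation":[0,0,1],"roll":0,"gripper":10},{"translation":[0,0,1],"roll":0,"gripper":10},{"translation":[0,0,1],"roll":0,"gripper":10}]' 25 | grep -E "pos|ft"
python3 -m creep '[{"translation":[0,0,0],"roll":0,"gripper":50},{"translation":[0,0,0],"roll":0,"gripper":50},{"translation":[0,0,0],"roll":0,"gripper":50},{"translation":[0,0,0],"roll":0,"gripper":50},{"translation":[0,0,-10],"roll":0,"gripper":50}]' 25 | grep -E "pos|width"
python3 -m creep '[{"translation":[0,0,-40],"roll":0,"gripper":60},{"translation":[0,0,-80],"roll":0,"gripper":60},{"translation":[0,0,-120],"roll":0,"gripper":60},{"translation":[-35,0,-120],"roll":0,"gripper":60},{"translation":[-70,0,-120],"roll":0,"gripper":60}]' 25 | grep pos
python3 -m creep '[{"translation":[-35,0,0],"roll":0,"gripper":60},{"translation":[-70,0,0],"roll":0,"gripper":60},{"translation":[-105,0,0],"roll":0,"gripper":60},{"translation":[-105,0,0],"roll":0,"gripper":60}]' 25 | grep pos
python3 - <<'E'
from wh import *
ims={n:shot(n,n+"4",f=1.25) for n in("top","side")}
w=wheelfit(ims["top"])
towers([(458,174,30,25),(452,222,30,27)],ims)
E
```

```text
position: [0.6226, 0.028, 0.1165]
ft_force: [-0.5, 0.1, 0.9]
position: [0.6209, 0.0281, 0.1246]
grip_width: 0.0483
position: [0.5564, 0.0161, 0.2505]
position: [0.4408, 0.001, 0.2457]
wheel [0.5531 0.0774] arrow deg 8.99 redcheck 3.2 cost 0.441
tower [ 0.5851 -0.3835] z -0.001 yaw -179.3 red -179.1 0.0204 cost 0.171
tower [ 0.4511 -0.3629] z -0.0004 yaw -172.4 red -178.3 0.0202 cost 0.18
```

View pics/top4.png

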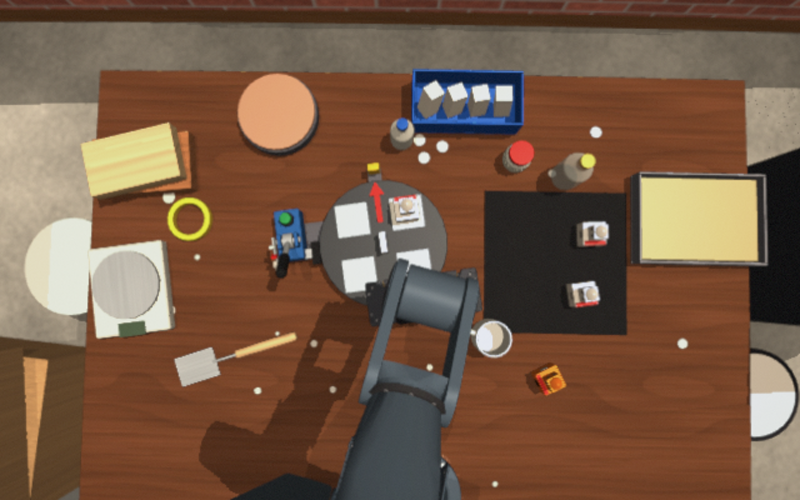

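Tower A stands on the right-hand head square at (406,211), with its red stripe towards the arrow side. Next is tower B.

```bash
python3 -c "
from h import *
mv([.5851,-.3834,.2],np.radians(-89.3))"
```

```text
t 20.15 p [ 4.487e-01 -2.000e-04  2.471e-01] F [ 0.7 -0.2 -0.3] w 0.0601 gf 0.0 q [-0.25  0.28  1.85  0.    1.01  1.16]
tool mm [ 73.4 400.1  47.3] roll 8.5 ty -80.8
```

```bash
python3 -m creep '[{"translation":[7,38,0],"roll":0,"gripper":60},{"translation":[14,76,0],"roll":0,"gripper":60},{"translation":[21,114,0],"roll":0,"gripper":60},{"translation":[28,152,0],"roll":0,"gripper":60},{"translation":[35,190,0],"roll":0,"gripper":60}]' 25 | grep pos
python3 -m creep '[{"translation":[7,38,0],"roll":0,"gripper":60},{"translation":[14,76,0],"roll":0,"gripper":60},{"translation":[21,114,0],"roll":0,"gripper":60},{"translation":[28,152,0],"roll":0,"gripper":60},{"translation":[35,190,10],"roll":0,"gripper":60}]' 25 | grep pos
python3 -m creep '[{"translation":[3,20,10],"roll":5,"gripper":60},{"translation":[3,20,37],"roll":8.5,"gripper":60},{"translation":[3,20,37],"roll":8.5,"gripper":60},{"translation":[3,20,37],"roll":8.5,"gripper":60},{"translation":[3,20,37],"roll":8.5,"gripper":60}]' 25 | grep pos
python3 -m creep '[{"translation":[0,0,20],"roll":0,"gripper":60},{"translation":[0,0,40],"roll":0,"gripper":60},{"translation":[0,0,60],"roll":0,"gripper":60},{"translation":[0,0,60],"roll":0,"gripper":60},{"translation":[0,0,60],"roll":0,"gripper":60}]' 25 | grep pos
python3 -m creep '[{"translation":[0,0,0],"roll":0,"gripper":60},{"translation":[0,0,0],"roll":0,"gripper":60},{"translation":[0,0,0],"roll":0,"gripper":60},{"translation":[0,0,0],"roll":0,"gripper":60}]' 25 | grep pos
python3 -c "
from h import *
mv([.5851,-.3834,.0695],np.radians(-89.3))"
```

```text
position: [0.517, -0.1846, 0.2469]
position: [0.5828, -0.3676, 0.2387]
position: [0.5867, -0.3829, 0.1998]
position: [0.5863, -0.3825, 0.14]
position: [0.5865, -0.3837, 0.1407]
t 22.15 p [ 0.5865 -0.3837  0.1407] F [-0.1  0.2 -0.5] w 0.0605 gf 0.0 q [-0.74  0.74  1.31  0.    1.09  0.82]
tool mm [-1.5 -0.4 71.2] roll 0.1 ty -89.2
```

```bash
python3 -m creep '[{"translation":[-1.5,0,20],"roll":0,"gripper":60},{"translation":[-1.5,0,40],"roll":0,"gripper":60},{"translation":[-1.5,0,60],"roll":0,"gripper":60},{"translation":[-1.5,0,71],"roll":0,"gripper":60},{"translation":[-1.5,0,71],"roll":0,"gripper":60}]' 25 | grep pos
python3 -m creep '[{"translation":[0,0,0],"roll":0,"gripper":60},{"translation":[0,0,0],"roll":0,"gripper":60},{"translation":[0,0,0],"roll":0,"gripper":60}]' 25 | grep pos
python3 -c "
from h import *
mv([.5851,-.3834,.0695],np.radians(-89.3))"
```

```text
position: [0.5828, -0.382, 0.0654]
position: [0.5853, -0.384, 0.0698]
t 22.82 p [ 0.5853 -0.384   0.0698] F [-0.3 -0.1  0.1] w 0.0602 gf 0.0 q [-0.74  0.83  1.35  0.    0.96  0.82]
tool mm [-0.2 -0.7  0.3] roll 0.0 ty -89.3
```

```bash
python3 -m creep '[{"translation":[0,0,0],"roll":0,"gripper":10},{"translation":[0,0,0],"roll":0,"gripper":10},{"translation":[0,0,0],"roll":0,"gripper":10},{"translation":[0,0,0],"roll":0,"gripper":10},{"translation":[0,0,0],"roll":0,"gripper":10}]' 25 | tail -2
python3 -m creep '[{"translation":[0,0,0],"roll":0,"gripper":10},{"translation":[0,0,0],"roll":0,"gripper":10},{"translation":[0,0,0],"roll":0,"gripper":10}]' 25 | grep -E "pos|wid|grip_f"
python3 -m creep '[{"translation":[0,0,-15],"roll":0,"gripper":10},{"translation":[0,0,-50],"roll":0,"gripper":10},{"translation":[0,0,-90],"roll":0,"gripper":10},{"translation":[0,0,-130],"roll":0,"gripper":10},{"translation":[0,0,-170],"roll":0,"gripper":10}]' 25 | grep pos
python3 -m creep '[{"translation":[-8,-38,-10],"roll":0,"gripper":10},{"translation":[-15,-76,-10],"roll":0,"gripper":10},{"translation":[-23,-114,-10],"roll":0,"gripper":10},{"translation":[-30,-152,-10],"roll":0,"gripper":10},{"translation":[-38,-190,-10],"roll":0,"gripper":10}]' 25 | grep pos
python3 -m creep '[{"translation":[-8,-38,0],"roll":0,"gripper":10},{"translation":[-15,-76,0],"roll":0,"gripper":10},{"translation":[-23,-114,0],"roll":0,"gripper":10},{"translation":[-30,-152,0],"roll":0,"gripper":10},{"translation":[-39,-203,0],"roll":0,"gripper":10}]' 25 | grep pos
for i in 1 2 3 4 5; do python3 -m creep '[{"translation":[0,0,0],"roll":-7,"gripper":10},{"translation":[0,0,0],"roll":-14,"gripper":10},{"translation":[0,0,0],"roll":-21,"gripper":10},{"translation":[0,0,0],"roll":-28,"gripper":10},{"translation":[0,0,0],"roll":-35,"gripper":10}]' 25 | grep pos; done
python3 -m creep '[{"translation":[0,0,0],"roll":-7,"gripper":10},{"translation":[0,0,0],"roll":-13.4,"gripper":10},{"translation":[0,0,0],"roll":-13.4,"gripper":10},{"translation":[0,0,0],"roll":-13.4,"gripper":10},{"translation":[0,0,0],"roll":-13.4,"gripper":10}]' 25 
python3 -c "
from h import *
mv([.5038,.0089,.13],np.radians(99.1))"
```

```text
grip_width: 0.0344
grip_force: 0.0
position: [0.5844, -0.3832, 0.0682]
grip_width: 0.03
grip_force: 24.8
position: [0.5837, -0.3827, 0.2387]
position: [0.5428, -0.1919, 0.2477]
position: [0.5032, 0.0002, 0.2478]
position: [0.5037, -0.0008, 0.2478]
position: [0.5037, -0.0011, 0.2477]
position: [0.5037, -0.0011, 0.2477]
position: [0.5037, -0.0011, 0.2477]
position: [0.5037, -0.0011, 0.2477]
time: 27.23
position: [0.504, -0.0012, 0.2479]
tool_rot: [-0.078, 0.997, 0.0, -0.0]
ft_force: [-0.2, -0.0, -2.7]
grip_width: 0.0297
grip_force: 24.9
t 27.23 p [ 0.504  -0.0012  0.2479] F [-0.2 -0.  -2.7] w 0.0297 gf 24.903360893949866 q [-0.22  0.36  1.72 -0.    1.06 -1.95]
tool mm [ -1.5  10.  117.9] roll -0.1 ty 99.0
```

```bash
python3 -m creep '[{"translation":[-1,10,0],"roll":0,"gripper":10},{"translation":[-1,10,35],"roll":0,"gripper":10},{"translation":[-1,10,70],"roll":0,"gripper":10},{"translation":[-1,10,100],"roll":0,"gripper":10},{"translation":[-1,10,118],"roll":0,"gripper":10}]' 25 | grep pos
python3 -m creep '[{"translation":[0,0,3],"roll":0,"gripper":10},{"translation":[0,0,5],"roll":0,"gripper":10},{"translation":[0,0,5],"roll":0,"gripper":10},{"translation":[0,0,5],"roll":0,"gripper":10},{"translation":[0,0,5],"roll":0,"gripper":10}]' 25 | grep pos
python3 -m creep '[{"translation":[0,0,0],"roll":0,"gripper":10},{"translation":[0,0,0],"roll":0,"gripper":10},{"translation":[0,0,0],"roll":0,"gripper":10}]' 25 | grep pos
python3 -c "
from h import *
mv([.5038,.0089,.1165],np.radians(99.1))"
```

```text
position: [0.5019, 0.0099, 0.1276]
position: [0.5047, 0.0087, 0.1266]
position: [0.5039, 0.0087, 0.1258]
t 28.32 p [0.5039 0.0087 0.1258] F [-0.2 -0.2 -2.4] w 0.03 gf 24.903229284100235 q [-0.2   0.55  1.84  0.    0.75 -1.93]
tool mm [0.1 0.2 9.3] roll 0.0 ty 99.1
```

```bash
python3 -m creep '[{"translation":[0,0,2],"roll":0,"gripper":10},{"translation":[0,0,4],"roll":0,"gripper":10},{"translation":[0,0,6],"roll":0,"gripper":10},{"translation":[0,0,8],"roll":0,"gripper":10},{"translation":[0,0,8.5],"roll":0,"gripper":10}]' 25 | grep -E "pos|ft"
python3 -m creep '[{"translation":[0,0,0.5],"roll":0,"gripper":10},{"translation":[0,0,1],"roll":0,"gripper":10},{"translation":[0,0,1],"roll":0,"gripper":10},{"translation":[0,0,1],"roll":0,"gripper":10}]' 25 | grep -E "pos|ft"
python3 -m creep '[{"translation":[0,0,0],"roll":0,"gripper":10},{"translation":[0,0,0],"roll":0,"gripper":10}]' 25 | grep -E "pos|ft"
```

```text
position: [0.5033, 0.0088, 0.1161]
ft_force: [-0.5, -0.7, 2.1]
position: [0.5033, 0.0089, 0.1161]
ft_force: [-3.3, -0.6, 4.8]
position: [0.5033, 0.0088, 0.1161]
ft_force: [-2.5, 0.7, 6.4]
```

Contact is made. I'll release, retreat and look.

```bash
python3 -m creep '[{"translation":[0,0,0],"roll":0,"gripper":50},{"translation":[0,0,0],"roll":0,"gripper":50},{"translation":[0,0,0],"roll":0,"gripper":50},{"translation":[0,0,0],"roll":0,"gripper":50},{"translation":[0,0,-10],"roll":0,"gripper":50}]' 25 | grep -E "pos|width"
python3 -m creep '[{"translation":[0,0,-40],"roll":0,"gripper":60},{"translation":[0,0,-80],"roll":0,"gripper":60},{"translation":[0,0,-125],"roll":0,"gripper":60},{"translation":[8,-38,-125],"roll":0,"gripper":60},{"translation":[16,-76,-125],"roll":0,"gripper":60}]' 25 | grep pos
python3 -m creep '[{"translation":[0,-38,0],"roll":0,"gripper":60},{"translation":[0,-76,0],"roll":0,"gripper":60},{"translation":[0,-76,0],"roll":0,"gripper":60},{"translation":[0,-76,0],"roll":0,"gripper":60}]' 25 | grep pos
python3 - <<'E'
from wh import *
ims={n:shot(n,n+"5",f=1.25) for n in("top","side")}
towers([(452,222,30,27)],ims)
mv([.4513,-.3629,.2],np.radians(98.0))
E
```

```text
position: [0.5026, 0.009, 0.1245]
grip_width: 0.0482
position: [0.502, -0.0686, 0.2551]
position: [0.5122, -0.1458, 0.2512]
tower [ 0.4514 -0.3613] z -0.0029 yaw -171.8 red -174.3 0.0205 cost 0.517
t 30.5 p [ 0.5113 -0.1431  0.2507] F [ 0.3 -0.2 -0.4] w 0.0603 gf 0.0 q [-0.48  0.39  1.66  0.    1.1  -2.21]
tool mm [  94.1 -207.5   50.5] roll 1.1 ty 99.1
```

```bash
python3 -m creep '[{"translation":[16,-36,0],"roll":1,"gripper":60},{"translation":[32,-72,0],"roll":1,"gripper":60},{"translation":[48,-108,0],"roll":1,"gripper":60},{"translation":[64,-144,0],"roll":1,"gripper":60},{"translation":[80,-180,0],"roll":1,"gripper":60}]' 25 | grep pos
python3 -m creep '[{"translation":[14,-27,0],"roll":0,"gripper":60},{"translation":[14,-27,30],"roll":0,"gripper":60},{"translation":[14,-27,60],"roll":0,"gripper":60},{"translation":[14,-27,90],"roll":0,"gripper":60},{"translation":[14,-27,110],"roll":0,"gripper":60}]' 25 | grep pos
python3 -m creep '[{"translation":[0,0,0],"roll":0,"gripper":60},{"translation":[0,0,0],"roll":0,"gripper":60},{"translation":[0,0,0],"roll":0,"gripper":60},{"translation":[0,0,0],"roll":0,"gripper":60},{"translation":[0,0,0],"roll":0,"gripper":60}]' 25 | grep pos
python3 -c "
from h import *
mv([.4513,-.3629,.0695],np.radians(98.0))"
```

```text
position: [0.4613, -0.3335, 0.2508]
position: [0.4509, -0.3601, 0.1384]
position: [0.4525, -0.3634, 0.1425]
t 31.75 p [ 0.4525 -0.3634  0.1425] F [ 0.8 -1.7  0.9] w 0.0602 gf 0.0 q [-0.87  0.6   1.64  0.    0.9  -2.58]
tool mm [ 1.3  0.9 73. ] roll 0.2 ty 98.2
```

View pics/top5.png

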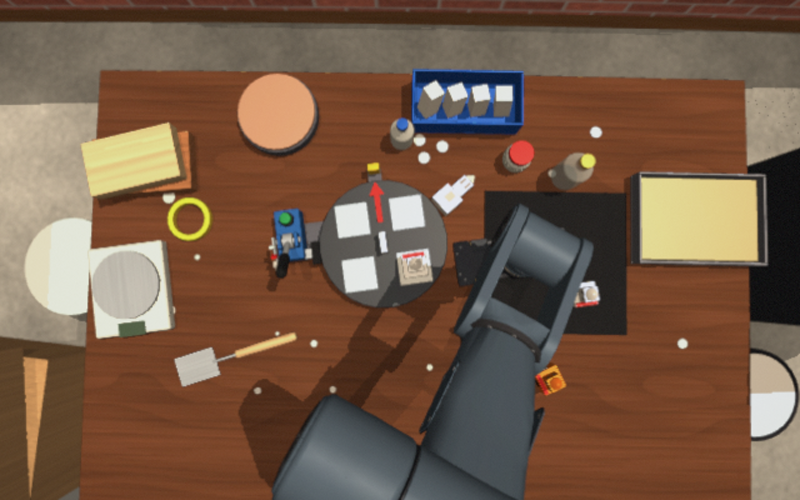

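Tower A was knocked off the wheel and now lies on its side at (452,193). B is on its square at (414,266). I'll pick and place C first, then recover A.

```bash
python3 -m creep '[{"translation":[1,1,20],"roll":0,"gripper":60},{"translation":[1,1,40],"roll":0,"gripper":60},{"translation":[1,1,60],"roll":0,"gripper":60},{"translation":[1,1,72],"roll":0,"gripper":60},{"translation":[1,1,72],"roll":0,"gripper":60}]' 25 | grep pos
python3 -m creep '[{"translation":[0,0,0],"roll":0,"gripper":60},{"translation":[0,0,0],"roll":0,"gripper":60},{"translation":[0,0,0],"roll":0,"gripper":60}]' 25 | grep pos
python3 -c "
from h import *
mv([.4513,-.3629,.0695],np.radians(98.0))"
```

```text
position: [0.4496, -0.3611, 0.0671]
position: [0.4511, -0.3629, 0.07]
t 32.42 p [ 0.4511 -0.3629  0.07  ] F [-0.2  0.2  0.6] w 0.0599 gf 0.0 q [-0.87  0.71  1.68 -0.    0.75 -2.58]
tool mm [-0.2 -0.   0.5] roll 0.1 ty 98.1
```

```bash
python3 -m creep '[{"translation":[0,0,0],"roll":0,"gripper":10},{"translation":[0,0,0],"roll":0,"gripper":10},{"translation":[0,0,0],"roll":0,"gripper":10},{"translation":[0,0,0],"roll":0,"gripper":10},{"translation":[0,0,0],"roll":0,"gripper":10}]' 25 | tail -2
python3 -m creep '[{"translation":[0,0,0],"roll":0,"gripper":10},{"translation":[0,0,0],"roll":0,"gripper":10},{"translation":[0,0,0],"roll":0,"gripper":10}]' 25 | grep -E "pos|wid|grip_f"
python3 -m creep '[{"translation":[0,0,-15],"roll":0,"gripper":10},{"translation":[0,0,-50],"roll":0,"gripper":10},{"translation":[0,0,-90],"roll":0,"gripper":10},{"translation":[0,0,-130],"roll":0,"gripper":10},{"translation":[0,0,-170],"roll":0,"gripper":10}]' 25 | grep pos
python3 -m creep '[{"translation":[-16,34,-10],"roll":0,"gripper":10},{"translation":[-32,69,-20],"roll":0,"gripper":10},{"translation":[-47,103,-20],"roll":0,"gripper":10},{"translation":[-63,138,-20],"roll":0,"gripper":10},{"translation":[-79,172,-20],"roll":0,"gripper":10}]' 25 | grep pos
python3 -m creep '[{"translation":[-16,34,0],"roll":0,"gripper":10},{"translation":[-32,69,0],"roll":0,"gripper":10},{"translation":[-47,103,0],"roll":0,"gripper":10},{"translation":[-63,138,0],"roll":0,"gripper":10},{"translation":[-79,172,0],"roll":0,"gripper":10}]' 25 | grep pos
python3 -m creep '[{"translation":[-16,34,0],"roll":7,"gripper":10},{"translation":[-32,69,0],"roll":14,"gripper":10},{"translation":[-47,103,0],"roll":21,"gripper":10},{"translation":[-64,139,0],"roll":28,"gripper":10},{"translation":[-64,139,0],"roll":35,"gripper":10}]' 25 | grep pos
for i in 1 2 3 4; do python3 -m creep '[{"translation":[0,0,0],"roll":7,"gripper":10},{"translation":[0,0,0],"roll":14,"gripper":10},{"translation":[0,0,0],"roll":21,"gripper":10},{"translation":[0,0,0],"roll":28,"gripper":10},{"translation":[0,0,0],"roll":35,"gripper":10}]' 25 | grep pos; done
python3 -m creep '[{"translation":[0,0,0],"roll":4,"gripper":10},{"translation":[0,0,0],"roll":4,"gripper":10},{"translation":[0,0,0],"roll":4,"gripper":10},{"translation":[0,0,0],"roll":4,"gripper":10}]' 25 
python3 -c "
from h import *
mv([.6029,.1467,.13],np.radians(-80.9))"
```

```text
grip_width: 0.0344
grip_force: 0.0
position: [0.4504, -0.3621, 0.0687]
grip_width: 0.0297
grip_force: 24.9
position: [0.4498, -0.3614, 0.2396]
position: [0.5039, -0.1787, 0.2586]
position: [0.5576, 0.0029, 0.2582]
position: [0.6027, 0.1544, 0.2581]
position: [0.601, 0.1476, 0.2578]
position: [0.601, 0.1475, 0.2578]
position: [0.6011, 0.1475, 0.2578]
position: [0.6011, 0.1475, 0.2578]
time: 36.75
position: [0.6014, 0.1475, 0.2583]
tool_rot: [0.996, 0.085, -0.0, -0.0]
ft_force: [-0.4, -0.0, -1.1]
grip_width: 0.0302
grip_force: 24.9
t 36.75 p [0.6014 0.1475 0.2583] F [-0.4 -0.  -1.1] w 0.0302 gf 24.897950270678848 q [0.06 0.5  1.43 0.   1.21 1.46]
tool mm [  1.4   1.  128.3] roll 0.7 ty -80.2
```

```bash
python3 -m creep '[{"translation":[1,1,20],"roll":0.7,"gripper":10},{"translation":[1,1,55],"roll":0.7,"gripper":10},{"translation":[1,1,90],"roll":0.7,"gripper":10},{"translation":[1,1,115],"roll":0.7,"gripper":10},{"translation":[1,1,128],"roll":0.7,"gripper":10}]' 25 | grep pos
python3 -m creep '[{"translation":[0,0,3],"roll":0,"gripper":10},{"translation":[0,0,5],"roll":0,"gripper":10},{"translation":[0,0,5],"roll":0,"gripper":10},{"translation":[0,0,5],"roll":0,"gripper":10},{"translation":[0,0,5],"roll":0,"gripper":10}]' 25 | grep pos
python3 -m creep '[{"translation":[0,0,0],"roll":0,"gripper":10},{"translation":[0,0,0],"roll":0,"gripper":10},{"translation":[0,0,0],"roll":0,"gripper":10}]' 25 | grep pos
python3 -c "
from h import *
mv([.6029,.1467,.117],np.radians(-80.9))"
```

```text
position: [0.6004, 0.1465, 0.1268]
position: [0.604, 0.1468, 0.1272]
position: [0.6032, 0.1467, 0.1263]
t 37.83 p [0.6032 0.1467 0.1263] F [-0.5  1.1 -1.9] w 0.0298 gf 24.898208922240883 q [0.06 0.66 1.54 0.   0.93 1.47]
tool mm [-0.3 -0.   9.3] roll -0.1 ty -81.0
```

```bash
python3 -m creep '[{"translation":[0,0,2],"roll":0,"gripper":10},{"translation":[0,0,4],"roll":0,"gripper":10},{"translation":[0,0,6],"roll":0,"gripper":10},{"translation":[0,0,8],"roll":0,"gripper":10},{"translation":[0,0,8.5],"roll":0,"gripper":10}]' 25 | grep -E "pos|ft"
python3 -m creep '[{"translation":[0,0,0.5],"roll":0,"gripper":10},{"translation":[0,0,0.7],"roll":0,"gripper":10},{"translation":[0,0,0.7],"roll":0,"gripper":10},{"translation":[0,0,0.7],"roll":0,"gripper":10}]' 25 | grep -E "pos|ft"
python3 -m creep '[{"translation":[0,0,0],"roll":0,"gripper":50},{"translation":[0,0,0],"roll":0,"gripper":50},{"translation":[0,0,0],"roll":0,"gripper":50},{"translation":[0,0,0],"roll":0,"gripper":50},{"translation":[0,0,-10],"roll":0,"gripper":50}]' 25 | grep -E "pos|width"
python3 -m creep '[{"translation":[0,0,-40],"roll":0,"gripper":60},{"translation":[0,0,-80],"roll":0,"gripper":60},{"translation":[0,0,-125],"roll":0,"gripper":60},{"translation":[-38,0,-125],"roll":0,"gripper":60},{"translation":[-76,0,-125],"roll":0,"gripper":60}]' 25 | grep pos
python3 -m creep '[{"translation":[-40,0,0],"roll":0,"gripper":60},{"translation":[-80,0,0],"roll":0,"gripper":60},{"translation":[-120,0,0],"roll":0,"gripper":60},{"translation":[-120,0,0],"roll":0,"gripper":60},{"translation":[-120,0,0],"roll":0,"gripper":60}]' 25 | grep pos
python3 - <<'E'
from wh import *
t=shot("top","top6");s=shot("side","side6")
a=cv2.resize(t[130:260,220:400],None,fx=3.3,fy=3.3,interpolation=cv2.INTER_CUBIC);b=cv2.resize(s[160:260,280:460],None,fx=1.7,fy=1.7,interpolation=cv2.INTER_CUBIC)
b=cv2.resize(s[165:255,285:465],(594,297),interpolation=cv2.INTER_CUBIC);o=np.vstack([a[:300],b])
cv2.imwrite("pics/both6.png",o);print(o.shape)
E
```

```text
position: [0.6027, 0.1467, 0.1167]
ft_force: [-1.0, 0.0, 0.6]
position: [0.6026, 0.1467, 0.1167]
ft_force: [-2.3, 0.3, 2.7]
position: [0.6016, 0.1465, 0.1249]
grip_width: 0.0482
position: [0.5317, 0.1348, 0.2562]
position: [0.4064, 0.1161, 0.2519]
(597, 594, 3)
```

View pics/both6.png

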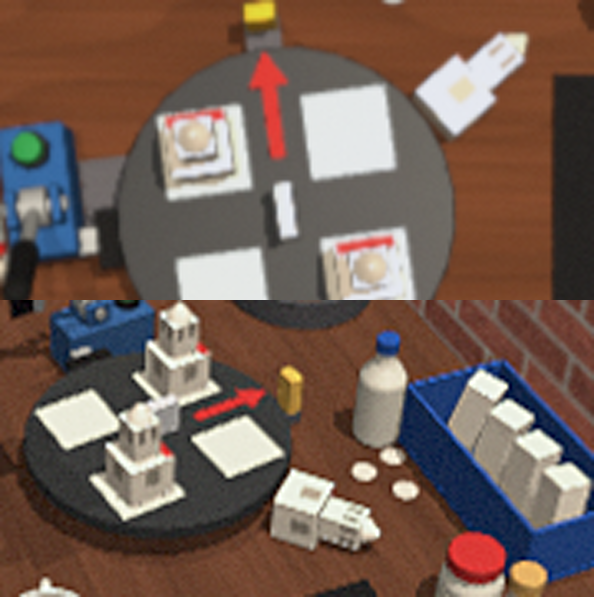

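C at (205,145) and B at (370,270) stand squarely on their squares. A lies on its side beyond the wheel, roof pointing up-right in the picture. I'll fit the lying pose and search it for red stripe pixels.

```bash
cat > lie.py <<'E'
from fit import *
def lying(x,y,yaw,z=0):
    # axis horizontal along yaw; (x,y)= centre of base on the ground plane; axis 25mm up
    M=R.from_euler("zy",[yaw,np.pi/2]).as_matrix()
    hs=hulls(0,0,0); return [P@M.T+[x,y,.025+z] for P in hs]
E
python3 - <<'E'
from lie import *
ims={n:cv2.imread(f"raw_{n}.png") for n in("top","side")}
rois={"top":(342,134,42,42),"side":(364,216,42,46)}
obs={}
for n,(x0,y0,w,h) in rois.items():
    c=ims[n][y0:y0+h,x0:x0+w].astype(int)
    m=((c.min(2)>85)).astype(np.uint8)
    k,l,st,ce=cv2.connectedComponentsWithStats(m);
    d=[(np.hypot(*(ce[i]-[w/2,h/2])),i) for i in range(1,k) if st[i,4]>80];i=min(d)[1]
    m=cv2.morphologyEx((l==i).astype(np.uint8),cv2.MORPH_CLOSE,np.ones((5,5)));obs[n]=(m.astype(float),rois[n]);print(n,m.sum(),ce[i]+[x0,y0])
    red=(c[...,2]-c[...,1]>60)&(c[...,2]>110)&(c[...,2]-c[...,0]>60);v,u=np.nonzero(red);print("red",list(zip(u+x0,v+y0))[:30])
p0=onz("top",[220+455/3.3,130+97/3.3],.025)[0][:2]
def cost(p):return sum(np.abs(render(n,lying(*p),r)-m).sum()/m.sum() for n,(m,r) in obs.items())
s0=np.r_[p0,-.87,0]
r=minimize(cost,s0,method="Nelder-Mead",options=dict(initial_simplex=np.array([s0]+[s0+d for d in np.diag([.01,.01,.2,.006])]),xatol=1e-4,fatol=1e-4))
x=r.x;print(x.round(4),np.degrees(x[2]),r.fun)
g=x[:2]+.074*np.array([np.cos(x[2]),np.sin(x[2])]);print("grasp",g)
for n in rois: print(n,"ledge corners",proj(n,[[*(x[:2]+.046*np.array([np.cos(x[2]),np.sin(x[2])])+sx*.022*np.array([-np.sin(x[2]),np.cos(x[2])])),z] for sx in(-1,1) for z in (.004,.046)]).round(0).tolist())
for n,q in(("glue",(321,106)),("jar",(415,126))): print(n,onz("top",q,.1 if n=="glue" else .075))
E
```

```text
top 575 [362.44091711 154.35449735]
red []
side 541 [381.15098039 229.37058824]
red []
[ 0.6304 -0.0693 -0.3955  0.0014] -22.663091136648962 1.1255728317204885
grasp [ 0.69873173 -0.09783484]
top ledge corners [[373.0, 157.0], [375.0, 155.0], [359.0, 151.0], [360.0, 149.0]]
side ledge corners [[385.0, 241.0], [386.0, 231.0], [384.0, 231.0], [385.0, 222.0]]
glue [[0.78400938 0.04258172 0.1       ]]
jar [[ 0.74092815 -0.21076198  0.075     ]]
```

Run:
```python
from lie import *
ims={n:cv2.imread(f"raw_{n}.png") for n in("top","side")}
c0=onz("top",[220+457/3.3,130+95/3.3],.05)[0];tip=onz("top",[220+525/3.3,130+42/3.3],.025)[0]
d=tip-c0;print(c0,tip,np.hypot(*d[:2]),np.degrees(np.arctan2(d[1],d[0])))
yaw=np.arctan2(d[1],d[0]);u=d[:2]/np.hypot(*d[:2]);b=c0[:2]-.023*u
rois={"top":(342,134,42,42),"side":(360,212,46,52)};obs={}
for n,(x0,y0,w,h) in rois.items():
    c=ims[n][y0:y0+h,x0:x0+w].astype(int)
    hint=render(n,lying(*b,yaw),rois[n]); near=cv2.dilate((hint>0).astype(np.uint8),np.ones((9,9)))
    hsv=cv2.cvtColor(ims[n][y0:y0+h,x0:x0+w],cv2.COLOR_BGR2HSV)
    m=((c.max(2)>125)&(hsv[...,1]<75)).astype(np.uint8)*near
    k,l,st,ce=cv2.connectedComponentsWithStats(m);i=1+st[1:,4].argmax()
    m=cv2.morphologyEx((l==i).astype(np.uint8),cv2.MORPH_CLOSE,np.ones((5,5)));obs[n]=(m.astype(float),rois[n]);print(n,m.sum(),hint.sum())
def cost(p):return sum(np.abs(render(n,lying(*p),r)-m).sum()/m.sum() for n,(m,r) in obs.items())
s0=np.r_[b,yaw,0];print(s0,cost(s0))
r=minimize(cost,s0,method="Nelder-Mead",options=dict(initial_simplex=np.array([s0]+[s0+d for d in np.diag([.006,.006,.15,.006])]),xatol=1e-4,fatol=1e-4))
x=r.x;print(x.round(4),np.degrees(x[2]),r.fun)
u=np.array([np.cos(x[2]),np.sin(x[2])]);print("grasp",x[:2]+.074*u)
mv([*(x[:2]+.074*u),.15],x[2]+np.pi/2)
# ledge/side colours in the side view: print patch near the ledge
P=lambda s,z:[*(x[:2]+.0462*u+s*np.array([-u[1],u[0]])),z]
for s in(-.021,0.,.021):
    for z in(.004,.046): q=np.round(proj("side",P(s,z))[0]).astype(int);print(s,z,q,ims["side"][q[1],q[0]])
```

```text
[ 0.65291614 -0.06264063  0.05      ] [ 0.70291577 -0.12139803  0.025     ] 0.07715176762006966 -49.60386628416651
top 400 639.6470588235294
side 410 401.035294117647
[ 0.63801056 -0.04512424 -0.86575079  0.        ] 1.9554093735054996
[ 0.6303 -0.0656 -0.1294 -0.0008] -7.4166070186318604 1.0348445719751314
grasp [ 0.70368739 -0.07518011]
t 39.93 p [0.411  0.1161 0.2526] F [ 0.6 -0.9  0.7] w 0.0595 gf 0.0 q [0.01 0.24 1.89 0.   1.   1.43]
tool mm [258.8 234.5 103.8] roll 16.4 ty -81.0
-0.021 0.004 [385 237] [123 138 150]
-0.021 0.046 [387 228] [226 239 234]
0.0 0.004 [383 233] [129 147 160]
0.0 0.046 [384 223] [228 244 235]
0.021 0.004 [381 228] [223 233 231]
0.021 0.046 [382 219] [176 197 192]
```

Run:
```python
from lie import *
ims={n:cv2.imread(f"raw_{n}.png") for n in("top","side")}
out=[]
for n,(x0,y0,w,h) in {"top":(340,132,44,44),"side":(358,214,44,44)}.items():
    a=cv2.resize(ims[n][y0:y0+h,x0:x0+w],None,fx=9,fy=9,interpolation=cv2.INTER_CUBIC)
    for P in lying(.638,-.0451,-.866):
        uv=(proj(n,P)-[x0,y0]+.5)*9-.5
        cv2.polylines(a,[np.round(cv2.convexHull(uv.astype(np.float32))).astype(np.int32)],True,(0,255,0),1)
    out.append(a)
cv2.imwrite("pics/lie.png",np.hstack(out))
```

```text
(no output)
```

View pics/lie.png

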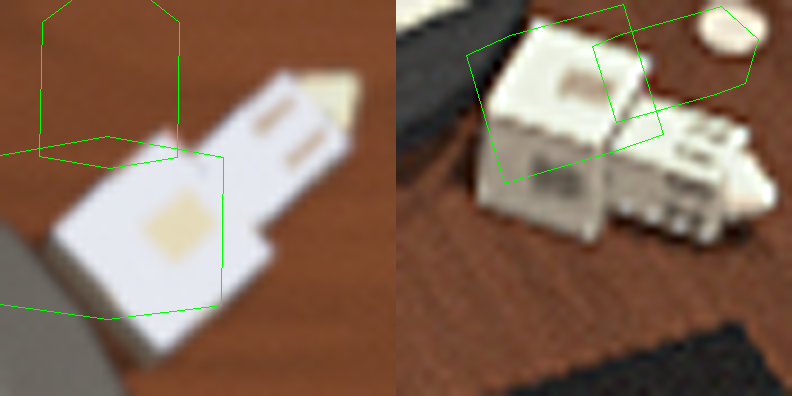

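The overlay was wrong because of my Euler order. The tower lies with its base at lower-left and roof at upper-right, window up, and no red is visible. I'll refit.

```bash
sed -i 's/"zy"/"ZY"/' lie.py
python3 - <<'E'
from lie import *
ims={n:cv2.imread(f"raw_{n}.png") for n in("top","side")}
rois={"top":(340,132,44,44),"side":(358,214,48,44)};obs={}
b,yaw=[.638,-.0451],-.866
for n,(x0,y0,w,h) in rois.items():
    im=ims[n][y0:y0+h,x0:x0+w];c=im.astype(int)
    hint=render(n,lying(*b,yaw),rois[n]); near=cv2.dilate((hint>0).astype(np.uint8),np.ones((7,7)))
    m=((c[...,2]-c[...,0]<45)&(c.max(2)>(100)) ).astype(np.uint8)*near
    k,l,st,ce=cv2.connectedComponentsWithStats(m);i=1+st[1:,4].argmax()
    m=cv2.morphologyEx((l==i).astype(np.uint8),cv2.MORPH_CLOSE,np.ones((5,5)));obs[n]=(m.astype(float),rois[n]);print(n,m.sum(),hint.sum())
def cost(p):return sum(np.abs(render(n,lying(*p),r)-m).sum()/m.sum() for n,(m,r) in obs.items())
s0=np.r_[b,yaw,0];print(cost(s0))
r=minimize(cost,s0,method="Nelder-Mead",options=dict(initial_simplex=np.array([s0]+[s0+d for d in np.diag([.006,.006,.15,.006])]),xatol=1e-4,fatol=1e-4))
x=r.x;print(x.round(4),np.degrees(x[2]),r.fun)
u=np.array([np.cos(x[2]),np.sin(x[2])]);print("grasp",x[:2]+.074*u)
mv([*(x[:2]+.074*u),.15],x[2]+np.pi/2)
E
```

```text
top 573 566.4431372549019
side 541 529.5137254901961
0.2967152262704477
[ 0.64   -0.044  -0.8323 -0.0022] -47.69006827083941 0.18226168674397014
grasp [ 0.68985502 -0.09868095]
t 39.93 p [0.411  0.1161 0.2526] F [ 0.6 -0.9  0.7] w 0.0595 gf 0.0 q [0.01 0.24 1.89 0.   1.   1.43]
tool mm [241.5 255.6 103.7] roll 56.7 ty -81.0
```

```bash
python3 -m creep '[{"translation":[26,28,0],"roll":0,"gripper":60},{"translation":[53,56,0],"roll":0,"gripper":60},{"translation":[79,84,0],"roll":0,"gripper":60},{"translation":[106,112,0],"roll":0,"gripper":60},{"translation":[132,140,0],"roll":0,"gripper":60}]' 25 | grep pos
python3 -m creep '[{"translation":[26,28,0],"roll":0,"gripper":60},{"translation":[53,56,0],"roll":0,"gripper":60},{"translation":[79,84,0],"roll":0,"gripper":60},{"translation":[109,115,0],"roll":-7,"gripper":60},{"translation":[109,115,0],"roll":-14,"gripper":60}]' 25 | grep pos
for i in 1 2 3; do python3 -m creep '[{"translation":[0,0,0],"roll":-7,"gripper":60},{"translation":[0,0,0],"roll":-14,"gripper":60},{"translation":[0,0,0],"roll":-21,"gripper":60},{"translation":[0,0,0],"roll":-28,"gripper":60},{"translation":[0,0,0],"roll":-35,"gripper":60}]' 25 | grep pos; done
python3 -m creep '[{"translation":[0,0,20],"roll":-4,"gripper":60},{"translation":[0,0,60],"roll":-4,"gripper":60},{"translation":[0,0,100],"roll":-4,"gripper":60},{"translation":[0,0,100],"roll":-4,"gripper":60},{"translation":[0,0,100],"roll":-4,"gripper":60}]' 25 | grep pos
python3 -m creep '[{"translation":[0,0,0],"roll":0,"gripper":60},{"translation":[0,0,0],"roll":0,"gripper":60},{"translation":[0,0,0],"roll":0,"gripper":60}]' 25 | grep pos
python3 -c "
from h import *
mv([.6899,-.0987,.025],np.radians(42.3))"
```

```text
position: [0.5654, -0.0033, 0.2518]
position: [0.6951, -0.1048, 0.2507]
position: [0.6892, -0.0989, 0.2512]
position: [0.6892, -0.0988, 0.2513]
position: [0.6892, -0.0988, 0.2514]
position: [0.6867, -0.0981, 0.1486]
position: [0.6893, -0.0988, 0.1548]
t 42.68 p [ 0.6893 -0.0988  0.1548] F [ 0.8 -0.4  0.5] w 0.0599 gf 0.0 q [-0.3   0.72  1.32  0.    1.1  -1.04]
tool mm [4.000e-01 1.000e-01 1.298e+02] roll -0.3 ty 42.0
```

```bash
python3 -m creep '[{"translation":[0,0,30],"roll":0,"gripper":60},{"translation":[0,0,60],"roll":0,"gripper":60},{"translation":[0,0,90],"roll":0,"gripper":60},{"translation":[0,0,110],"roll":0,"gripper":60},{"translation":[0,0,118],"roll":0,"gripper":60}]' 25 | grep pos
python3 -m creep '[{"translation":[0,0,2],"roll":0,"gripper":60},{"translation":[0,0,4],"roll":0,"gripper":60},{"translation":[0,0,4],"roll":0,"gripper":60},{"translation":[0,0,4],"roll":0,"gripper":60},{"translation":[0,0,4],"roll":0,"gripper":60}]' 25 | grep pos
python3 -c "
from h import *
mv([.6899,-.0987,.025],np.radians(42.3))"
```

```text
position: [0.6863, -0.0979, 0.032]
position: [0.6882, -0.0985, 0.0313]
t 43.52 p [ 0.6882 -0.0985  0.0313] F [-0.1  0.5  0.2] w 0.06 gf 0.0 q [-0.3   0.87  1.37  0.    0.89 -1.04]
tool mm [-1.3  1.1  6.3] roll -0.3 ty 42.0
```

```bash
python3 -m creep '[{"translation":[-1,1,3],"roll":0,"gripper":60},{"translation":[-1,1,6],"roll":0,"gripper":60},{"translation":[-1,1,6],"roll":0,"gripper":10},{"translation":[-1,1,6],"roll":0,"gripper":10},{"translation":[-1,1,6],"roll":0,"gripper":10}]' 15 | grep -E "pos|ft"
python3 -m creep '[{"translation":[0,0,0],"roll":0,"gripper":10},{"translation":[0,0,0],"roll":0,"gripper":10},{"translation":[0,0,0],"roll":0,"gripper":10},{"translation":[0,0,0],"roll":0,"gripper":10},{"translation":[0,0,0],"roll":0,"gripper":10}]' 15
python3 -m creep '[{"translation":[0,0,-20],"roll":0,"gripper":10},{"translation":[0,0,-45],"roll":0,"gripper":10},{"translation":[0,0,-80],"roll":0,"gripper":10},{"translation":[0,0,-120],"roll":0,"gripper":10},{"translation":[0,0,-160],"roll":0,"gripper":10}]' 15
python3 -m creep '[{"translation":[-15,-38,0],"roll":0,"gripper":10},{"translation":[-30,-76,0],"roll":0,"gripper":10},{"translation":[-44,-114,0],"roll":0,"gripper":10},{"translation":[-58,-151,0],"roll":0,"gripper":10},{"translation":[-73,-189,0],"roll":0,"gripper":10}]' 15 | grep pos
python3 -m creep '[{"translation":[-14,-37,0],"roll":0,"gripper":10},{"translation":[-14,-37,0],"roll":0,"gripper":10},{"translation":[-14,-37,0],"roll":0,"gripper":10},{"translation":[-14,-37,0],"roll":0,"gripper":10}]' 15
python3 - <<'E'
from lie import *
ims={n:viewer.camera(n) for n in("top","side")}
for n in ims: cv2.imwrite(f"raw_{n}.png",ims[n])
o,r=S();tcp=o["position"]
def hang(beta,yaw=np.radians(-47.7),ax=.074):
    # beta: angle of tower axis above horizontal along yaw; pi/2 = upright
    M=R.from_euler("ZY",[yaw,np.pi/2-beta]).as_matrix()
    return [(P-[0,0,ax])@M.T+tcp for P in hulls(0,0,0)]
n="side";q=proj(n,tcp)[0].astype(int);roi=(q[0]-50,q[1]-30,100,90)
x0,y0,w,h=roi;c=ims[n][y0:y0+h,x0:x0+w].astype(int)
m=((c[...,2]-c[...,0]<45)&(c.max(2)>100)).astype(float)
for b in range(0,105,10):
    lo=render(n,hang(np.radians(b))[:1],roi);print(b,round((lo*m).sum()/lo.sum(),2))
E
```

```text
position: [0.6884, -0.0982, 0.0233]
ft_force: [0.7, 0.5, 0.7]
time: 44.35
position: [0.6886, -0.0984, 0.0235]
tool_rot: [0.407, 0.913, -0.0, 0.0]
ft_force: [-0.2, -0.6, -0.4]
grip_width: 0.0301
grip_force: 14.8
time: 44.77
position: [0.6875, -0.0979, 0.1837]
tool_rot: [0.407, 0.913, -0.0, -0.001]
ft_force: [0.4, -0.1, -2.2]
grip_width: 0.03
grip_force: 15.0
position: [0.5956, -0.2797, 0.1833]
time: 45.52
position: [0.5784, -0.3138, 0.183]
tool_rot: [0.407, 0.913, 0.001, -0.0]
ft_force: [-1.0, 0.7, -2.3]
grip_width: 0.0296
grip_force: 15.0
t 45.62 p [ 0.5791 -0.3126  0.1831] F [-0.1 -0.3 -2.1] w 0.0297 gf 14.998079258948565 q [-0.66  0.64  1.4   0.    1.11 -1.4 ]
0 0.37
10 0.35
20 0.27
30 0.2
40 0.13
50 0.07
60 0.04
70 0.02
80 0.01
90 0.01
100 0.02
```

```bash
cat > hang.py <<'E'
from lie import *
def hang(tcp,beta,yaw,ax=.074):
    M=R.from_euler("ZY",[yaw,np.pi/2-beta]).as_matrix()
    return [(P-[0,0,ax])@M.T+tcp for P in hulls(0,0,0)]
def tilt(ims,tcp,yaw):
    for n in ("side","top"):
        q=proj(n,tcp)[0].astype(int);x0,y0,w,h=roi=(q[0]-50,q[1]-35,100,90)
        c=ims[n][y0:y0+h,x0:x0+w].astype(int);m=((c[...,2]-c[...,0]<50)&(c.max(2)>110)).astype(float)
        print(n,[(b,round((lo*m).sum()/lo.sum(),2)) for b in range(-40,111,10) for lo in [render(n,hang(tcp,np.radians(b),yaw)[:1],roi)]])
        v,u=np.nonzero((c[...,2]-c[...,1]>60)&(c[...,2]>120)&(c[...,2]-c[...,0]>60));print("red",len(u),(np.mean(u)+x0,np.mean(v)+y0) if len(u) else None,"tcp px",q)
E
python3 - <<'E'
from hang import *
ims={n:cv2.imread(f"raw_{n}.png") for n in("top","side")}
o,r=S();tilt(ims,o["position"],np.radians(-47.7))
q=proj("side",o["position"])[0].astype(int);a=ims["side"][q[1]-40:q[1]+50,q[0]-60:q[0]+50]
b=ims["top"];q=proj("top",o["position"])[0].astype(int);b=b[q[1]-45:q[1]+45,q[0]-55:q[0]+55]
cv2.imwrite("pics/hang.png",cv2.resize(np.hstack([a,b]),None,fx=3.6,fy=3.6,interpolation=cv2.INTER_CUBIC))
E
```

```text
t 45.62 p [ 0.5791 -0.3126  0.1831] F [-0.1 -0.3 -2.1] w 0.0297 gf 14.998079258948565 q [-0.66  0.64  1.4   0.    1.11 -1.4 ]
side [(-40, np.float64(0.18)), (-30, np.float64(0.22)), (-20, np.float64(0.26)), (-10, np.float64(0.3)), (0, np.float64(0.36)), (10, np.float64(0.33)), (20, np.float64(0.26)), (30, np.float64(0.18)), (40, np.float64(0.11)), (50, np.float64(0.06)), (60, np.float64(0.03)), (70, np.float64(0.01)), (80, np.float64(0.01)), (90, np.float64(0.01)), (100, np.float64(0.01)), (110, np.float64(0.02))]
red 204 (np.float64(429.27941176470586), np.float64(242.14215686274508)) tcp px [397 253]
top [(-40, np.float64(0.43)), (-30, np.float64(0.47)), (-20, np.float64(0.47)), (-10, np.float64(0.49)), (0, np.float64(0.5)), (10, np.float64(0.53)), (20, np.float64(0.53)), (30, np.float64(0.51)), (40, np.float64(0.5)), (50, np.float64(0.49)), (60, np.float64(0.47)), (70, np.float64(0.4)), (80, np.float64(0.32)), (90, np.float64(0.23)), (100, np.float64(0.14)), (110, np.float64(0.06))]
red 0 None tcp px [465 182]
```

The tower is held rigidly lying, with its tilt near 0. I'll lower it to about 100 mm and ease the grip so that gravity swings the base down, watching the wrist moment.

```bash
cat > m.py <<'E'
from h import *
o,r=S();print("moment tool",np.round(r.T@np.array(o["moment"]),3))
E
python3 m.py
python3 -m creep '[{"translation":[0,0,20],"roll":0,"gripper":10},{"translation":[0,0,40],"roll":0,"gripper":10},{"translation":[0,0,60],"roll":0,"gripper":10},{"translation":[0,0,78],"roll":0,"gripper":10},{"translation":[0,0,78],"roll":0,"gripper":10}]' 15 >/dev/null; python3 m.py
python3 -m creep '[{"translation":[0,0,0],"roll":0,"gripper":10},{"translation":[0,0,0],"roll":0,"gripper":10},{"translation":[0,0,0],"roll":0,"gripper":10},{"translation":[0,0,0],"roll":0,"gripper":10}]' 9 >/dev/null; python3 m.py
python3 -m creep '[{"translation":[0,0,0],"roll":0,"gripper":10},{"translation":[0,0,0],"roll":0,"gripper":10},{"translation":[0,0,0],"roll":0,"gripper":10},{"translation":[0,0,0],"roll":0,"gripper":10}]' 6 >/dev/null; python3 m.py
python3 -c "
from hang import *
ims={n:viewer.camera(n) for n in('top','side')}
o,r=S();tilt(ims,o['position'],np.radians(-47.7))"
```

```text
t 45.62 p [ 0.5791 -0.3126  0.1831] F [-0.1 -0.3 -2.1] w 0.0297 gf 14.998079258948565 q [-0.66  0.64  1.4   0.    1.11 -1.4 ]
moment tool [ 0.075 -0.07   0.036]
t 46.03 p [ 0.5773 -0.3104  0.1014] F [-0.1  0.6 -2.6] w 0.0296 gf 15.00007355818525 q [-0.66  0.74  1.45  0.    0.96 -1.4 ]
moment tool [ 0.034 -0.066  0.01 ]
t 46.37 p [ 0.5797 -0.3144  0.107 ] F [ 0.3  0.1 -1.5] w 0.03 gf 8.999961077934131 q [-0.67  0.73  1.45  0.    0.96 -1.4 ]
moment tool [ 0.049 -0.143 -0.005]
t 46.7 p [ 0.5789 -0.3144  0.1057] F [-0.7  0.1 -1.7] w 0.0299 gf 6.000078223587479 q [-0.67  0.73  1.45 -0.    0.96 -1.4 ]
moment tool [ 0.01  -0.175 -0.055]
t 46.8 p [ 0.5787 -0.3141  0.1055] F [-0.2 -0.4 -2.6] w 0.0301 gf 5.9999414457706735 q [-0.67  0.73  1.45  0.    0.96 -1.4 ]
side [(-40, np.float64(0.0)), (-30, np.float64(0.0)), (-20, np.float64(0.0)), (-10, np.float64(0.0)), (0, np.float64(0.0)), (10, np.float64(0.01)), (20, np.float64(0.02)), (30, np.float64(0.05)), (40, np.float64(0.09)), (50, np.float64(0.15)), (60, np.float64(0.2)), (70, np.float64(0.27)), (80, np.float64(0.37)), (90, np.float64(0.34)), (100, np.float64(0.26)), (110, np.float64(0.21))]
red 185 (np.float64(429.5783783783784), np.float64(242.82702702702701)) tcp px [395 272]
top [(-40, np.float64(0.15)), (-30, np.float64(0.13)), (-20, np.float64(0.11)), (-10, np.float64(0.1)), (0, np.float64(0.1)), (10, np.float64(0.12)), (20, np.float64(0.11)), (30, np.float64(0.1)), (40, np.float64(0.11)), (50, np.float64(0.11)), (60, np.float64(0.11)), (70, np.float64(0.12)), (80, np.float64(0.13)), (90, np.float64(0.15)), (100, np.float64(0.07)), (110, np.float64(0.05))]
red 13 (np.float64(441.2307692307692), np.float64(186.0769230769231)) tcp px [456 185]
```

It swung to about upright. I'll set it down on the mat, release and measure it there.

```bash
python3 -m creep '[{"translation":[0,0,8],"roll":0,"gripper":10},{"translation":[0,0,16],"roll":0,"gripper":10},{"translation":[0,0,22],"roll":0,"gripper":10},{"translation":[0,0,26],"roll":0,"gripper":10},{"translation":[0,0,28],"roll":0,"gripper":10}]' 6 | grep -E "pos|ft"
python3 -m creep '[{"translation":[0,0,1],"roll":0,"gripper":10},{"translation":[0,0,2],"roll":0,"gripper":10},{"translation":[0,0,3],"roll":0,"gripper":10},{"translation":[0,0,3],"roll":0,"gripper":10},{"translation":[0,0,3],"roll":0,"gripper":10}]' 6 | grep -E "pos|ft"
python3 m.py
```

```text
position: [0.5786, -0.3141, 0.0776]
ft_force: [-2.1, 0.8, 8.1]
position: [0.5791, -0.3147, 0.0756]
ft_force: [-1.5, -0.1, 6.7]
t 47.63 p [ 0.5791 -0.3147  0.0756] F [-1.5 -0.1  6.7] w 0.03 gf 5.999781051505124 q [-0.67  0.78  1.46 -0.    0.9  -1.4 ]
moment tool [ 0.197  0.215 -0.001]
```

Contact is firm, so I'll release, move away and fit.

```bash
python3 -m creep '[{"translation":[0,0,0],"roll":0,"gripper":60},{"translation":[0,0,0],"roll":0,"gripper":60},{"translation":[0,0,0],"roll":0,"gripper":60},{"translation":[0,0,0],"roll":0,"gripper":60},{"translation":[0,0,-10],"roll":0,"gripper":60}]' 20 | grep -E "pos|wid"
python3 -m creep '[{"translation":[0,0,-40],"roll":0,"gripper":60},{"translation":[0,0,-80],"roll":0,"gripper":60},{"translation":[0,0,-120],"roll":0,"gripper":60},{"translation":[30,-28,-140],"roll":0,"gripper":60},{"translation":[60,-56,-140],"roll":0,"gripper":60}]' 20 | grep pos
python3 -m creep '[{"translation":[-5,-40,0],"roll":0,"gripper":60},{"translation":[-5,-80,0],"roll":0,"gripper":60},{"translation":[-5,-120,0],"roll":0,"gripper":60},{"translation":[-5,-120,0],"roll":0,"gripper":60}]' 20 | grep pos
python3 - <<'E'
from fit import *
ims={n:shot(n,n+"7") for n in("top","side")}
q=proj("top",[.579,-.3147,.05])[0].astype(int)
towers([(int(q[0])-15,int(q[1])-15,30,30)],ims)
print(S()[0]["time"])
a=ims["side"][165:355,300:460];b=ims["top"][130:270,240:480];a=cv2.resize(a,None,fx=2.2,fy=2.2);b=cv2.resize(b,None,fx=1.8,fy=1.8)
o=np.zeros((420,800,3),np.uint8);o[:a.shape[0],:a.shape[1]]=a;o[:b.shape[0],a.shape[1]:a.shape[1]+b.shape[1]]=b;cv2.imwrite("pics/c7.png",o)
E
```

```text
position: [0.5774, -0.313, 0.0824]
grip_width: 0.0547
position: [0.5038, -0.31, 0.2305]
position: [0.4096, -0.396, 0.2254]
tower [ 0.5736 -0.3074] z 0.0001 yaw 41.4 red 44.4 0.0222 cost 0.123
t 48.9 p [ 0.413  -0.3923  0.225 ] F [-0.  -0.5  0.3] w 0.0599 gf 0.0 q [-0.96  0.47  1.59  0.    1.08 -1.69]
48.9
```

Tower A stands upright at (0.5736, -0.3074), door at 41.4°. I'll regrip it now.

```bash
python3 -c "
from h import *
mv([.5736,-.3074,.15],np.radians(41.4))"
```

```text
t 48.9 p [ 0.413  -0.3923  0.225 ] F [-0.  -0.5  0.3] w 0.0599 gf 0.0 q [-0.96  0.47  1.59  0.    1.08 -1.69]
tool mm [-43.5 176.3  75.1] roll 0.4 ty 41.8
```

```bash
python3 -m creep '[{"translation":[-9,37,0],"roll":0,"gripper":60},{"translation":[-18,74,0],"roll":0,"gripper":60},{"translation":[-27,111,0],"roll":0,"gripper":60},{"translation":[-36,146,0],"roll":0.4,"gripper":60},{"translation":[-43,175,0],"roll":0.4,"gripper":60}]' 25 | grep pos
python3 -m creep '[{"translation":[0,0,35],"roll":0,"gripper":60},{"translation":[0,0,70],"roll":0,"gripper":60},{"translation":[0,0,85],"roll":0,"gripper":60},{"translation":[0,0,85],"roll":0,"gripper":60},{"translation":[0,0,85],"roll":0,"gripper":60}]' 25 | grep pos
python3 -m creep '[{"translation":[0,0,0],"roll":0,"gripper":60},{"translation":[0,0,0],"roll":0,"gripper":60},{"translation":[0,0,0],"roll":0,"gripper":60}]' 25 | grep pos
python3 -c "
from h import *
mv([.5736,-.3074,.0695],np.radians(41.4))"
```

```text
position: [0.5761, -0.3027, 0.2246]
position: [0.5734, -0.3043, 0.1386]
position: [0.5739, -0.3067, 0.1413]
t 49.98 p [ 0.5739 -0.3067  0.1413] F [ 0.5  0.  -0.5] w 0.06 gf 0.0 q [-0.66  0.68  1.45  0.    1.01 -1.39]
tool mm [-0.  -0.8 71.8] roll 0.2 ty 41.6
```

```bash
python3 -m creep '[{"translation":[0,-0.5,20],"roll":0,"gripper":60},{"translation":[0,-0.5,40],"roll":0,"gripper":60},{"translation":[0,-0.5,60],"roll":0,"gripper":60},{"translation":[0,-0.5,71],"roll":0,"gripper":60},{"translation":[0,-0.5,71],"roll":0,"gripper":60}]' 25 | grep pos
python3 -m creep '[{"translation":[0,0,0],"roll":0,"gripper":60},{"translation":[0,0,0],"roll":0,"gripper":60},{"translation":[0,0,0],"roll":0,"gripper":10},{"translation":[0,0,0],"roll":0,"gripper":10},{"translation":[0,0,0],"roll":0,"gripper":10}]' 25 | grep pos
python3 -m creep '[{"translation":[0,0,0],"roll":0,"gripper":10},{"translation":[0,0,0],"roll":0,"gripper":10},{"translation":[0,0,0],"roll":0,"gripper":10},{"translation":[0,0,0],"roll":0,"gripper":10},{"translation":[0,0,0],"roll":0,"gripper":10}]' 25 | grep -E "pos|wid|grip_f"
python3 -m creep '[{"translation":[0,0,-15],"roll":0,"gripper":10},{"translation":[0,0,-50],"roll":0,"gripper":10},{"translation":[0,0,-90],"roll":0,"gripper":10},{"translation":[0,0,-130],"roll":0,"gripper":10},{"translation":[0,0,-170],"roll":0,"gripper":10}]' 25 | grep pos
python3 -m creep '[{"translation":[24,28,-15],"roll":0,"gripper":10},{"translation":[48,56,-20],"roll":0,"gripper":10},{"translation":[72,84,-20],"roll":0,"gripper":10},{"translation":[96,114,-20],"roll":0,"gripper":10},{"translation":[120,142,-20],"roll":0,"gripper":10}]' 25 | grep pos
python3 -m creep '[{"translation":[24,28,0],"roll":0,"gripper":10},{"translation":[48,56,0],"roll":7,"gripper":10},{"translation":[72,84,0],"roll":14,"gripper":10},{"translation":[98,117,0],"roll":21,"gripper":10},{"translation":[98,117,0],"roll":28,"gripper":10}]' 25 | grep pos
python3 -m creep '[{"translation":[0,0,0],"roll":4.5,"gripper":10},{"translation":[0,0,0],"roll":4.5,"gripper":10},{"translation":[0,0,0],"roll":4.5,"gripper":10},{"translation":[0,0,0],"roll":4.5,"gripper":10}]' 25 | grep pos
python3 - <<'E'
from h import *
mv([.6222,.0282,.13],np.radians(9.1))
E
```

```text
position: [0.5713, -0.3058, 0.0666]
position: [0.573, -0.3068, 0.0694]
position: [0.5725, -0.3066, 0.0685]
grip_width: 0.0299
grip_force: 25.0
position: [0.5719, -0.3058, 0.239]
position: [0.5988, -0.1204, 0.2581]
position: [0.6213, 0.0361, 0.2577]
position: [0.6214, 0.0282, 0.2579]
t 52.82 p [0.6214 0.0282 0.2579] F [ 0.1  0.1 -2.3] w 0.0296 gf 24.96202288661152 q [-0.13  0.51  1.42  0.    1.21 -0.3 ]
tool mm [-1.000e-01  1.000e+00  1.279e+02] roll 0.2 ty 9.3
```

```bash
python3 -m creep '[{"translation":[0,1,20],"roll":0.2,"gripper":10},{"translation":[0,1,55],"roll":0.2,"gripper":10},{"translation":[0,1,90],"roll":0.2,"gripper":10},{"translation":[0,1,115],"roll":0.2,"gripper":10},{"translation":[0,1,128],"roll":0.2,"gripper":10}]' 25 | grep pos
python3 -m creep '[{"translation":[0,0,3],"roll":0,"gripper":10},{"translation":[0,0,5],"roll":0,"gripper":10},{"translation":[0,0,5],"roll":0,"gripper":10},{"translation":[0,0,5],"roll":0,"gripper":10},{"translation":[0,0,5],"roll":0,"gripper":10}]' 25 | grep pos
python3 -m creep '[{"translation":[0,0,0],"roll":0,"gripper":10},{"translation":[0,0,0],"roll":0,"gripper":10},{"translation":[0,0,0],"roll":0,"gripper":10}]' 25 | grep pos
python3 -c "
from h import *
mv([.6222,.0282,.117],np.radians(9.1))"
```

```text
position: [0.6202, 0.028, 0.1265]
position: [0.6237, 0.0285, 0.1269]
position: [0.6229, 0.0287, 0.126]
t 53.9 p [0.6229 0.0287 0.126 ] F [ 0.2  0.7 -1.4] w 0.0297 gf 24.962232907419093 q [-0.13  0.67  1.53 -0.    0.94 -0.29]
tool mm [-0.4 -0.8  9. ] roll -0.1 ty 9.0
```

```bash
python3 -m creep '[{"translation":[0,-0.5,2],"roll":0,"gripper":10},{"translation":[0,-0.5,4],"roll":0,"gripper":10},{"translation":[0,-0.5,6],"roll":0,"gripper":10},{"translation":[0,-0.5,8],"roll":0,"gripper":10},{"translation":[0,-0.5,8.5],"roll":0,"gripper":10}]' 25 | grep -E "pos|ft"
python3 -m creep '[{"translation":[0,0,0.5],"roll":0,"gripper":10},{"translation":[0,0,0.7],"roll":0,"gripper":10},{"translation":[0,0,0.7],"roll":0,"gripper":10},{"translation":[0,0,0.7],"roll":0,"gripper":10}]' 25 | grep -E "pos|ft"
python3 -m creep '[{"translation":[0,0,0],"roll":0,"gripper":50},{"translation":[0,0,0],"roll":0,"gripper":50},{"translation":[0,0,0],"roll":0,"gripper":50},{"translation":[0,0,0],"roll":0,"gripper":50},{"translation":[0,0,-10],"roll":0,"gripper":50}]' 25 | grep -E "pos|width"
python3 -m creep '[{"translation":[0,0,-40],"roll":0,"gripper":60},{"translation":[0,0,-80],"roll":0,"gripper":60},{"translation":[0,0,-125],"roll":0,"gripper":60},{"translation":[0,-38,-125],"roll":0,"gripper":60},{"translation":[0,-76,-125],"roll":0,"gripper":60}]' 25 | grep pos
python3 -m creep '[{"translation":[0,-40,0],"roll":0,"gripper":60},{"translation":[0,-80,0],"roll":0,"gripper":60},{"translation":[0,-130,0],"roll":0,"gripper":60},{"translation":[0,-130,0],"roll":0,"gripper":60},{"translation":[0,-130,0],"roll":0,"gripper":60}]' 25 | grep pos
python3 - <<'E'
from h import *
mv([.5987,.2856,.2],None)
E
```

```text
position: [0.6219, 0.0286, 0.1165]
ft_force: [-0.9, 0.3, 0.0]
position: [0.6219, 0.0286, 0.1165]
ft_force: [-2.1, -1.1, 3.5]
position: [0.6209, 0.0287, 0.1245]
grip_width: 0.0481
position: [0.5508, 0.0161, 0.2559]
position: [0.4154, -0.0032, 0.2517]
t 55.9 p [ 0.4154 -0.0032  0.2517] F [ 0.4 -0.4  0.4] w 0.06 gf 0.0 q [-0.28  0.23  1.92 -0.    1.   -0.43]
tool mm [256.9 225.9  51.5] roll None ty 8.9
```

```bash
python3 -m creep '[{"translation":[28,24,-10],"roll":7,"gripper":0},{"translation":[56,49,-20],"roll":14,"gripper":0},{"translation":[84,74,-20],"roll":21,"gripper":0},{"translation":[112,98,-20],"roll":28,"gripper":0},{"translation":[140,123,-20],"roll":35,"gripper":0}]' 25 | grep pos
python3 -m creep '[{"translation":[0,0,0],"roll":7,"gripper":0},{"translation":[0,0,0],"roll":14,"gripper":0},{"translation":[0,0,0],"roll":21,"gripper":0},{"translation":[0,0,0],"roll":28,"gripper":0},{"translation":[0,0,0],"roll":35,"gripper":0}]' 25 | grep pos
python3 -m creep '[{"translation":[0,0,0],"roll":7,"gripper":0},{"translation":[0,0,0],"roll":14,"gripper":0},{"translation":[0,0,0],"roll":20,"gripper":0},{"translation":[0,0,0],"roll":20,"gripper":0},{"translation":[0,0,0],"roll":20,"gripper":0}]' 25 | grep pos
python3 - <<'E'
from h import *
mv([.5990,.2860,.26],np.radians(-81.6))
E
```

```text
position: [0.5198, 0.153, 0.2724]
position: [0.5189, 0.1518, 0.2717]
position: [0.5182, 0.1513, 0.2716]
t 57.15 p [0.5182 0.1513 0.2716] F [0.8 0.5 0.5] w 0.0002 gf 0.0 q [0.08 0.38 1.61 0.   1.15 1.44]
tool mm [ 106.8 -115.1   11.8] roll 3.5 ty -78.1
```

```bash
python3 -m creep '[{"translation":[27,-29,0],"roll":3.5,"gripper":0},{"translation":[54,-58,0],"roll":3.5,"gripper":0},{"translation":[80,-87,0],"roll":3.5,"gripper":0},{"translation":[107,-115,0],"roll":3.5,"gripper":0},{"translation":[107,-115,0],"roll":3.5,"gripper":0}]' 25 | grep pos
python3 -m creep '[{"translation":[0,0,20],"roll":0,"gripper":0},{"translation":[0,0,60],"roll":0,"gripper":0},{"translation":[0,0,100],"roll":0,"gripper":0},{"translation":[0,0,130],"roll":0,"gripper":0},{"translation":[0,0,130],"roll":0,"gripper":0}]' 25 | grep pos
python3 - <<'E'
from wh import *
t=shot("top","top8");s=shot("side","side8")
a=cv2.resize(t[125:265,205:385],None,fx=2.2,fy=2.2,interpolation=cv2.INTER_CUBIC);b=cv2.resize(s[120:260,260:440],None,fx=2.2,fy=2.2,interpolation=cv2.INTER_CUBIC)
cv2.imwrite("pics/c8.png",np.hstack([a,b]))
w=np.array([.5531,.0774]);psi=np.radians(9.1);c,sn=np.cos(psi),np.sin(psi)
x0,y0=205,125;cr=t[y0:y0+140,x0:x0+180].astype(int)
red=((cr[...,2]-cr[...,1]>60)&(cr[...,2]>120)&(cr[...,2]-cr[...,0]>60)).astype(np.uint8)
k,l,st,ce=cv2.connectedComponentsWithStats(red)
for i in range(1,k):
    if st[i,4]>15:
        p=onz("top",ce[i]+[x0,y0],.048+.046)[0][:2]-w; print("red",st[i,4],"along,across",np.round([p[0]*c+p[1]*sn,-p[0]*sn+p[1]*c],4))
mv([.5990,.2860,.107],np.radians(-81.6))
E
```

```text
position: [0.602, 0.2914, 0.2709]
position: [0.5933, 0.2837, 0.1339]
red 188 along,across [ 0.0865 -0.0003]
red 37 along,across [ 0.0836 -0.058 ]
red 40 along,across [0.084  0.0606]
red 49 along,across [-0.0364 -0.0578]
t 58.08 p [0.5978 0.2851 0.1405] F [0.4 1.1 0.5] w 0.0001 gf 0.0 q [0.28 0.69 1.42 0.   1.03 1.7 ]
tool mm [ 1.4 -0.8 33.5] roll -0.1 ty -81.7
```

View pics/c8.png

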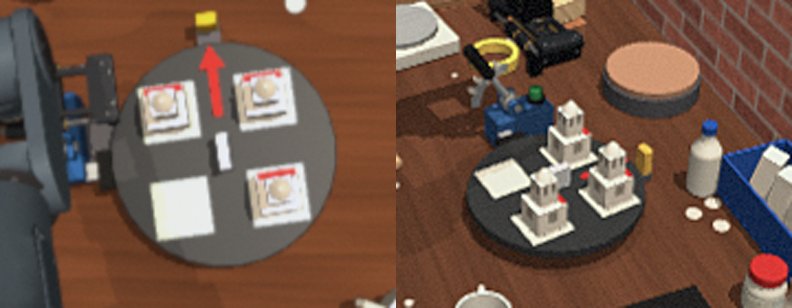

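All three towers stand on their own squares, at crop (168,110), (265,97) and (277,195). Their stripes are on the arrow side, within about 3 mm of where they should be, and the lever is still up. Now I'll press the button.

```bash
python3 -m creep '[{"translation":[1,-1,12],"roll":0,"gripper":0},{"translation":[1,-1,24],"roll":0,"gripper":0},{"translation":[1,-1,32],"roll":0,"gripper":0},{"translation":[1,-1,36],"roll":0,"gripper":0},{"translation":[1,-1,39],"roll":0,"gripper":0}]' 25 | grep -E "pos|ft"
python3 -m creep '[{"translation":[0,0,2],"roll":0,"gripper":0},{"translation":[0,0,4],"roll":0,"gripper":0},{"translation":[0,0,5],"roll":0,"gripper":0},{"translation":[0,0,6],"roll":0,"gripper":0},{"translation":[0,0,6],"roll":0,"gripper":0}]' 25 | grep -E "pos|ft"
python3 -m creep '[{"translation":[0,0,0],"roll":0,"gripper":0},{"translation":[0,0,0],"roll":0,"gripper":0},{"translation":[0,0,0],"roll":0,"gripper":0},{"translation":[0,0,0],"roll":0,"gripper":0},{"translation":[0,0,0],"roll":0,"gripper":0}]' 25 | grep -E "pos|ft"
```

```text
position: [0.5989, 0.2863, 0.1022]
ft_force: [0.8, -0.1, 0.9]
position: [0.5989, 0.2863, 0.0974]
ft_force: [-0.5, -1.4, 6.3]
position: [0.5989, 0.2863, 0.0974]
ft_force: [-1.9, -0.6, 6.8]
```

```bash
python3 -m creep '[{"translation":[0,0,1],"roll":0,"gripper":0},{"translation":[0,0,1.5],"roll":0,"gripper":0},{"translation":[0,0,2],"roll":0,"gripper":0},{"translation":[0,0,2],"roll":0,"gripper":0},{"translation":[0,0,2],"roll":0,"gripper":0}]' 25 | grep -E "pos|ft"
for i in 1 2 3; do python3 -m creep '[{"translation":[0,0,0],"roll":0,"gripper":0},{"translation":[0,0,0],"roll":0,"gripper":0},{"translation":[0,0,0],"roll":0,"gripper":0},{"translation":[0,0,0],"roll":0,"gripper":0},{"translation":[0,0,0],"roll":0,"gripper":0}]' 25 | grep ft; done
python3 - <<'E'
from h import *
s=viewer.camera("side");
for th in(0,.9):
    e=.15+th;P=[H+(-U*np.cos(e)+[0,0,np.sin(e)])*d for d in(.09,.1,.112,.125,.135)]
    q=np.round(proj("side",P)).astype(int);print(th,q.tolist(),[int(s[v,u].max()) for u,v in q])
E
```

```text
position: [0.599, 0.2864, 0.0973]
ft_force: [-3.8, -1.7, 15.3]
ft_force: [-3.8, -1.8, 15.0]
ft_force: [-3.2, -2.0, 15.1]
ft_force: [-4.1, -2.3, 15.6]
0 [[290, 169], [287, 170], [284, 171], [281, 171], [279, 172]] [27, 24, 37, 32, 36]
0.9 [[300, 151], [299, 150], [297, 148], [295, 145], [294, 144]] [138, 146, 234, 246, 247]
```

The grip's dark pixels are now at the rest position, so the lever is fully down. I'll retreat and verify.

```bash
python3 -m creep '[{"translation":[0,0,-15],"roll":0,"gripper":0},{"translation":[0,0,-50],"roll":0,"gripper":0},{"translation":[0,0,-90],"roll":0,"gripper":0},{"translation":[0,0,-130],"roll":0,"gripper":0},{"translation":[0,0,-160],"roll":0,"gripper":0}]' 25 | grep pos
python3 -m creep '[{"translation":[0,-25,0],"roll":0,"gripper":0},{"translation":[0,-50,0],"roll":0,"gripper":0},{"translation":[0,-75,0],"roll":0,"gripper":0},{"translation":[0,-100,0],"roll":0,"gripper":0},{"translation":[0,-100,0],"roll":0,"gripper":0}]' 25 | grep pos
python3 -m creep '[{"translation":[0,0,0],"roll":0,"gripper":0},{"translation":[0,0,0],"roll":0,"gripper":0},{"translation":[0,0,0],"roll":0,"gripper":0},{"translation":[0,0,0],"roll":0,"gripper":0},{"translation":[0,0,0],"roll":0,"gripper":0}]' 25 | grep pos
python3 - <<'E'
from h import *
t=viewer.camera("top");s=viewer.camera("side")
w=np.array([.5531,.0774]);psi=np.radians(9.1);c,sn=np.cos(psi),np.sin(psi)
x0,y0=205,125;cr=t[y0:y0+140,x0:x0+180].astype(int)
red=((cr[...,2]-cr[...,1]>60)&(cr[...,2]>120)&(cr[...,2]-cr[...,0]>60)).astype(np.uint8)
k,l,st,ce=cv2.connectedComponentsWithStats(red)
for i in range(1,k):
    if st[i,4]>15:
        p=onz("top",ce[i]+[x0,y0],.094)[0][:2]-w; print("red",st[i,4],np.round([p[0]*c+p[1]*sn,-p[0]*sn+p[1]*c],4))
P=[H+(-U*np.cos(.15)+[0,0,np.sin(.15)])*d for d in(.09,.112,.135)]
print([int(s[v,u].max()) for u,v in np.round(proj("side",P)).astype(int)])
E
```

```text
position: [0.5994, 0.2865, 0.2576]
position: [0.5829, 0.3898, 0.254]
position: [0.5848, 0.3842, 0.2542]
red 190 [ 0.0867 -0.0002]
red 38 [ 0.0837 -0.0576]
red 41 [0.0841 0.0608]
red 49 [-0.0364 -0.0578]
red 25 [1.000e-04 2.321e-01]
[32, 35, 36]
```

Nothing has shifted on the wheel and the lever is down, so I'm handing in.

```bash
python3 -c "
from rig import hand_in
print(hand_in())"
```

```text
the job is handed in; nothing more can be done
None
```

I handed the job in: the arrow is at the post, all three towers stand upright on their own squares facing the arrow's way, and the button has dropped the lever fully down; one tower fell off the wheel mid-run (cause not seen) and I stood it back up. The hand-in returned no verdict.

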